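Take the stacked tea-for-one set apart and lay it out

TASK

Lay out the tea-for-one set that stands stacked on the worktop: the strainer basket upright in the small drip bowl, the teapot in the middle of the round cork mat with its lid back on, fully seated, and the cup in the middle of its saucer. Lift the pieces off one after another, keep the teapot and cup upright, set everything down gently, and leave the honey jar, the salt shaker and the lemon where they stand.

Things in the scene. Friction and masses are not known exactly. Their poses are not given: they have to be found in the camera images.
- lid_center (a point): White pot lid, top of the stack. This point: on its axis, 21 mm above its underside, 20 mm below the knob's top; z up. Plug 47 mm wide, 8 mm deep; disc 64 mm wide at 8-15 mm; above it a wooden knob 15-19 mm wide, 26 mm tall, to grip. The plug fits the teapot's mouth: seated, this point is 55.5 mm above the teapot's. It may stand on its plug on the free worktop (height 0) meanwhile.
- basket_center (a point): Steel tea strainer basket 48 mm wide with a black collar, 66 mm high. This point: on its axis, 33 mm above its bottom; z up. Collar 68 mm wide, 50-66 mm above the bottom: grip across it. It hangs in the teapot, collar on the rim (3 mm proud of the teapot's side) under the lid; lift it over 55 mm straight up to free it.
- pot_center (a point): White teapot, straight body 62 mm wide (67 at the bottom), 85 mm high, mouth 55 mm wide. This point: on its axis, 42.5 mm above its bottom; z up. Spout along its +x, handle along -x, each reaching 62 mm from the axis, at most 75 mm above the bottom: grip the body near the rim across its y axis. Its foot sits 8 mm deep in the cup's mouth. 0.2-0.35 kg.
- cup_center (a point): White cup, lowest of the stack, 68 mm wide over its upper half, 60 mm high, foot 45 mm wide. This point: on its axis, 30 mm above its bottom; z up. Handle along its +y, reaching 63 mm from the axis, 14-56 mm above the bottom: grip the body near the rim across its x axis. 0.13-0.21 kg.
- saucer: White ceramic saucer, 132 mm across, 16 mm high with a flat middle 68 mm across whose surface is 4 mm above the worktop; the cup stands in this flat middle. Origin at the centre of its underside, z up. Loose.
- cork_mat: Round cork mat, 112 mm across, 8 mm thick; the teapot stands on it. Origin at the centre of its underside, z up. Loose.
- drip_bowl: Small straight-sided white ceramic bowl, 82 mm across, 24 mm high, inner floor 68 mm across and 4 mm above the worktop; the strainer basket stands in it. Origin at the centre of its underside, z up. Loose.
- honey_jar: Glass honey jar, 71 mm across, 110 mm high, to be left alone. Origin at the centre of its underside. In front of it (towards the robot, -x) the worktop is free for 150 mm; taller kitchen things stand only farther back than x = 0.65.
- salt_shaker: Grey salt shaker, 44 mm across, 90 mm high, to be left alone. Origin at the centre of its underside.
- lemon: Lemon, 78 mm long, 56 mm high, to be left alone. Origin at the middle of its underside.
Not all that is in view belongs to the job. There is more than one size of the part that bears basket_center; the job needs the largest.

How it is judged:
At the end, for the whole second after the job is handed in: Upright (0.1 rad), released, at rest: cup in the saucer's flat middle (10 mm off centre at most), teapot on the cork mat (15 mm), lid seated in its mouth (7 mm off axis, 3 mm in height), basket on the drip bowl's floor (12 mm); heights within 4 mm (horizontal distance between cup_center and saucer below 0.01 m and z of cup_center in the frame of saucer between 0.03 and 0.038 m and angle between each of cup_center, pot_center, basket_center, lid_center's own z axis and vertical below 0.1 rad and horizontal distance between pot_center and cork_mat below 0.015 m and z of pot_center in the frame of cork_mat between 0.0465 and 0.0545 m and horizontal distance between basket_center and drip_bowl below 0.012 m and z of basket_center in the frame of drip_bowl between 0.033 and 0.041 m and horizontal distance between lid_center and pot_center below 0.007 m and z of lid_center in the frame of pot_center between 0.0525 and 0.0585 m and linear speed of each of cup, pot, basket, lid below 0.02 m/s); the robot touches nothing.
It fails at once if a piece of the set is dropped: falls free for more than about 2 cm (0.6 m/s) ((contact force between cup and anything else below 0.01 N and linear speed of cup above 0.6 m/s) or (contact force between pot and anything else below 0.01 N and linear speed of pot above 0.6 m/s) or (contact force between basket and anything else below 0.01 N and linear speed of basket above 0.6 m/s) or (contact force between lid and anything else below 0.01 N and linear speed of lid above 0.6 m/s)).
It fails at once if the teapot or the cup is tipped by more than 34 degrees (angle between any of cup_center, pot_center's own z axis and vertical above 0.6 rad).
It fails at once if the honey jar, salt shaker or lemon is moved by more than 2 cm (distance of any of honey_jar, salt_shaker, lemon from where it was at the start of the episode above 0.02 m).
It also fails if it takes over 136 s, if anything falls off the work surface, if the arm or the gripper's body presses on something with over 40 N, if the wrist force passes 120 N, or if a joint passes its speed limit or range.

ROBOT

A 6-joint arm with a two-finger parallel gripper is mounted at the origin on a cart in front of the work surface, level with it; the furniture and walls round the work are solid. World frame = base frame: x ahead of the robot, y to its left, z up, the work surface at z = 0. Lengths are in m, angles in rad, forces in N, time in s.
With the tool pointing down it reaches from about 0.3 to 0.95 m from the base axis. Payload 3.1 kg.
Tool frame: the origin (TCP) lies at the very end of the fingers, on their centre line; the grasp point (between the pads) lies 19 mm behind it; z points along the fingers, y is the direction in which the jaws open and shut (so a half turn about z gives the same grasp; the last joint's range is limited). The gripper opens to 85 mm and grips with 20 to 120 N. Pads are 22 mm wide; open, the fingers measure 114 mm over their backs; the gripper's body (76 mm by 85 mm) begins 54 mm behind the grasp point. The pads swing forward as they close: fully open they stand 13 mm farther back than shut.
Start: joints at [-1.41, 0.308, 1.634, -0, 1.2, -0.07], TCP at [0.143, -0.608, 0.231] pointing down, gripper open.
Joint ranges: [-3.06, 3.06], [-0.79, 1.96], [0.05, 2.63], [-1.19, 4.34], [0.05, 2.64], [-2.94, 2.94]. Speed limits (rad/s): [2.79, 2.79, 3.14, 3.14, 3.14, 3.14].

INTERFACE

Orientations are given as a 3x3 rotation matrix whose columns are the frame's x, y, z axes.
In Python, from rig import sensors, eyes, ticket gives the robot as it stands.
- The arm moves only by the shell command python3 -m pendant 'ROWS' [OPENING]. ROWS is a JSON object of lists of equal length, an entry for each row: "offset": the shift along the tool's x, y, z in cm, a list of three; "rot": the turn, a rotation vector about the tool's x, y, z in degrees, a list of three. In form: {"offset": [[dx, dy, dz], ...], "rot": [[rx, ry, rz], ...]}. A call has 1 to 12 rows; each row is the pose to reach, as a shift and turn from the pose commanded when the call began, along the tool's axes at that moment; what a row does not reach only later rows make up. A row lasts 1/10 s, in which the tool goes at most 50 mm and 8.59 degrees, less where a joint would pass 70% of its speed; a pose out of reach is approached as far as the arm can. A call with a gripper value outside its range is refused whole. OPENING is the finger opening in cm, from 0 to 8.54, set as the call begins (- or left out, the last holds). The fingers move at their own pace and stop on an object; the grip force is fixed at half the most. Time passes only in rows, so rows that repeat a pose let the fingers close. It gives the time, the measured TCP pose, the force and the opening at its end, in the units of the state.
- sensors.observe(): the state, without advancing time (a new reading comes with each control period).
- eyes.read_camera(name): name is "scene" or "top" or "wrist"; returns the picture (420x560x3 uint8, red, green, blue); there is no depth.
- eyes.calibration(name): a dict with "fx", "fy", "cx", "cy" (pixels), "D" ([k1, k2, p1, p2, k3] as OpenCV has them; the pictures are not rectified), "camera_from_world" (4x4, takes a point from world to camera coordinates); the wrist camera has in their place "mount" (4x4, takes a point from camera to tool coordinates, whose origin is the TCP and whose axes are the flange's). Camera axes: x right, y up, looking along -z (the intrinsics and any distortion apply to the point x, -y, -z); pixel columns grow to the right and rows downward; lengths in m; the calibration is good to about 2 mm. A picture is of the moment at which its call begins: read the wrist's pose just before it. calibration takes no time and is no camera call.
- ticket.sign_off(): hands the job in, once; it reports no verdict.
The state is a dict: "clock": time; "qpos": joint angles; "qd": joint speeds; "joint_torque": joint torques, N m; "tcp_pos": TCP position; "orientation": TCP orientation; "ft_force": force on the tool from outside, world axes, zero at the start; "wrist_torque": the same for the moment, N m; "grip_width": finger opening in m.
Only numpy, scipy, OpenCV 4.12 (cv2) and the standard library are available. Lean on these libraries where they do the work, as an engineer would, in place of code of your own. Each camera call takes 0.05 s, during which the arm holds its last target.

## Working session

There is one attempt and no reset: what is moved stays moved. The work goes in short steps, Python scripts to look and compute and a shell command to move; the robot and the scene stay as the last step left them, time stands still between calls to the robot, and variables do not carry over. Pictures are saved under pics/ and viewed, and the job is handed in when it is done.

```bash
ls; mkdir -p pics; python3 - <<'E'
from rig import sensors, eyes
import cv2
s=sensors.observe()
for k,v in s.items(): print(k,v)
for n in("scene","top","wrist"):
    im=eyes.read_camera(n); cv2.imwrite(f"pics/{n}0.png",im[...,::-1]); print(n,eyes.calibration(n))
E
```

```text
pics
clock 0.0
qpos [-1.40968183e+00  3.09044404e-01  1.63517273e+00 -4.77832978e-06
  1.19969242e+00 -6.96926274e-02]
qd [-9.54374464e-04  8.61417903e-04 -8.49099794e-04 -9.81970914e-05
 -1.20800305e-03 -1.14507188e-03]
joint_torque [-1.80802737e-03 -4.15256238e+01 -2.76663673e+01 -1.52671646e-04
  1.02129308e-02 -5.24183257e-07]
tcp_pos [ 0.14282262 -0.6076259   0.23002912]
orientation [[ 9.73481703e-01  2.28764577e-01 -3.76069315e-04]
 [ 2.28764833e-01 -9.73479031e-01  2.28618346e-03]
 [ 1.56902201e-04 -2.31158920e-03 -9.99997316e-01]]
ft_force [-0.61884405  0.00674086  0.19332071]
wrist_torque [ 0.00080138 -0.01193742 -0.00622577]
grip_width 0.0854270218268567
scene {'fx': 531.4816773303215, 'fy': 531.4816773303215, 'cx': 279.2262460999603, 'cy': 208.3986542285873, 'D': array([-0.15308441,  0.        ,  0.        ,  0.        ,  0.        ]), 'camera_from_world': array([[-0.89683832, -0.44231589, -0.00613886,  0.48763643],
       [ 0.18505397, -0.38774749,  0.90299884, -0.15011997],
       [-0.40179107,  0.80870794,  0.42959912, -1.20543641],
       [ 0.        ,  0.        ,  0.
[... 413 characters left out ...]
.70650535e-01,  1.31795149e-03,  9.85330735e-01,
        -1.12864769e+00],
       [ 0.00000000e+00,  0.00000000e+00,  0.00000000e+00,
         1.00000000e+00]])}
wrist {'fx': 329.89081138009175, 'fy': 329.89081138009175, 'cx': 279.3955601588036, 'cy': 208.0548396805018, 'D': array([-0.07085222,  0.        ,  0.        ,  0.        ,  0.        ]), 'mount': array([[ 1.68012812e-04,  9.59724861e-01,  2.80941567e-01,
         7.16737775e-02],
       [ 9.99999948e-01, -8.35128929e-05, -3.12746189e-04,
        -1.46810943e-03],
       [-2.76688049e-04,  2.80941604e-01, -9.59724824e-01,
        -1.42832469e-01],
       [ 0.00000000e+00,  0.00000000e+00,  0.00000000e+00,
         1.00000000e+00]])}
```

View pics/scene0.png

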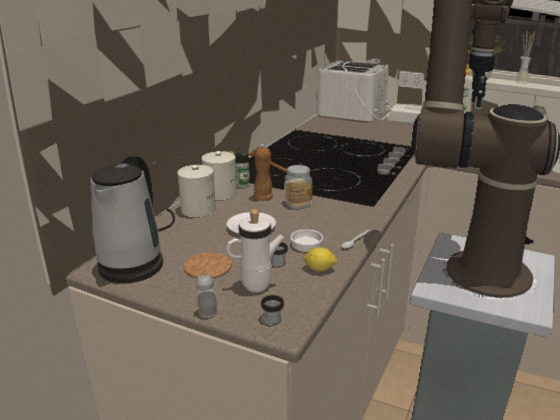

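View pics/top0.png

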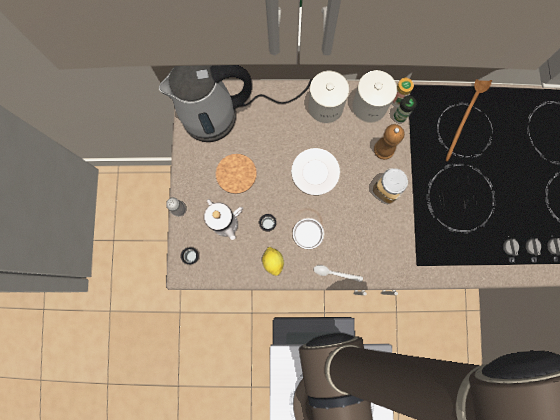

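View pics/wrist0.png

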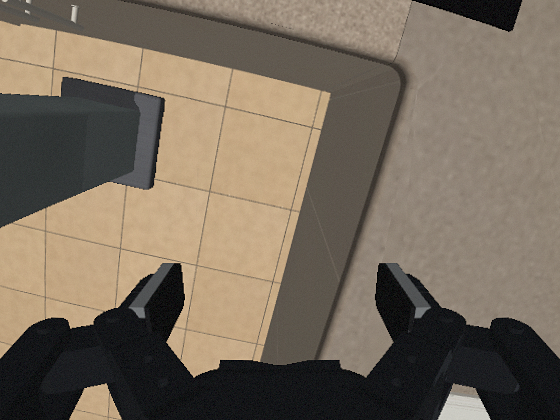

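The stack stands at top (218,216) / scene (256,250). There are black-collared parts at top (268,222) and (190,256), and one in the stack. The mat, saucer and bowl are at top (236,173), (316,172) and (308,234). Next I'll enlarge to confirm and measure.

```bash
cat > h.py <<'E'
import numpy as np, cv2
from rig import sensors, eyes
def K(c): return np.array([[c['fx'],0,c['cx']],[0,c['fy'],c['cy']],[0,0,1.]])
def T(name,s=None):
    c=eyes.calibration(name)
    if 'mount' in c:
        s=s or sensors.observe()
        W=np.eye(4);W[:3,:3]=s['orientation'];W[:3,3]=s['tcp_pos']
        return c,W@c['mount']
    return c,np.linalg.inv(c['camera_from_world'])
def ray(name,uv,s=None):
    c,M=T(name,s)
    p=cv2.undistortPoints(np.array([[uv]],float),K(c),c['D'])[0,0]
    d=M[:3,:3]@np.array([p[0],-p[1],-1.]); return M[:3,3],d/np.linalg.norm(d)
def onz(name,uv,z,s=None):
    o,d=ray(name,uv,s); return o+d*(z-o[2])/d[2]
def tri(a,b):
    (o1,d1),(o2,d2)=a,b
    t=np.linalg.lstsq(np.c_[d1,-d2],o2-o1,rcond=None)[0]
    p,q=o1+t[0]*d1,o2+t[1]*d2; return (p+q)/2,np.linalg.norm(p-q)
def proj(name,P,s=None):
    c,M=T(name,s); p=np.linalg.inv(M)@np.r_[P,1]
    return cv2.projectPoints(np.array([[p[0],-p[1],-p[2]]]),np.zeros(3),np.zeros(3),K(c),c['D'])[0][0,0]
E
python3 - <<'E'
from h import *
t=cv2.imread('pics/top0.png');s=cv2.imread('pics/scene0.png')
cv2.imwrite('pics/top_c.png',cv2.resize(t[145:285,160:360],None,fx=4,fy=4,interpolation=cv2.INTER_CUBIC))
cv2.imwrite('pics/scene_c.png',cv2.resize(s[190:335,170:350],None,fx=4,fy=4,interpolation=cv2.INTER_CUBIC))
hsv=cv2.cvtColor(t,cv2.COLOR_BGR2HSV)
for n,lo,hi in(("orange",(5,120,80),(18,255,255)),("yellow",(22,150,100),(35,255,255)),("white",(0,0,170),(180,45,255)),("black",(0,0,0),(180,255,45))):
    m=cv2.inRange(hsv,lo,hi); m[:140]=0;m[290:]=0;m[:,:165]=0;m[:,405:]=0
    for c in cv2.findContours(m,0,2)[0]:
        if cv2.contourArea(c)>30:
            print(n,cv2.contourArea(c),np.round(cv2.fitEllipse(c)[0],1) if len(c)>5 else '',np.round(cv2.fitEllipse(c)[1],1),cv2.boundingRect(c))
E
```

```text
orange 1151.5 [235.8 173.2] [38.  38.8] (217, 154, 39, 39)
orange 288.0 [384.2 149. ] [18.2 25.2] (374, 140, 27, 19)
yellow 371.5 [272.2 261. ] [18.2 27. ] (262, 247, 21, 28)
white 225.5 [331.  271.9] [ 9.  55.4] (314, 265, 49, 16)
white 57.0 [191.3 255.8] [ 7.7 10.1] (187, 251, 9, 11)
white 55.5 [229.7 233.2] [ 6.6 13.8] (225, 228, 11, 12)
white 66.5 [267.9 223.4] [ 9.  10.4] (263, 219, 11, 10)
white 748.0 [308.2 233. ] [30.8 31.1] (293, 218, 32, 32)
white 38.5 [237.  211.3] [ 5.2 13.6] (233, 207, 11, 10)
white 559.0 [216.7 214.8] [26.  29.7] (204, 199, 28, 31)
white 66.5 [171.8 203.1] [9.4 9.8] (167, 199, 10, 10)
white 432.0 [394.7 180.9] [22.4 28.2] (383, 168, 22, 31)
white 1767.0 [315.4 171.1] [46.3 48.8] (291, 148, 50, 47)
```

View pics/top_c.png

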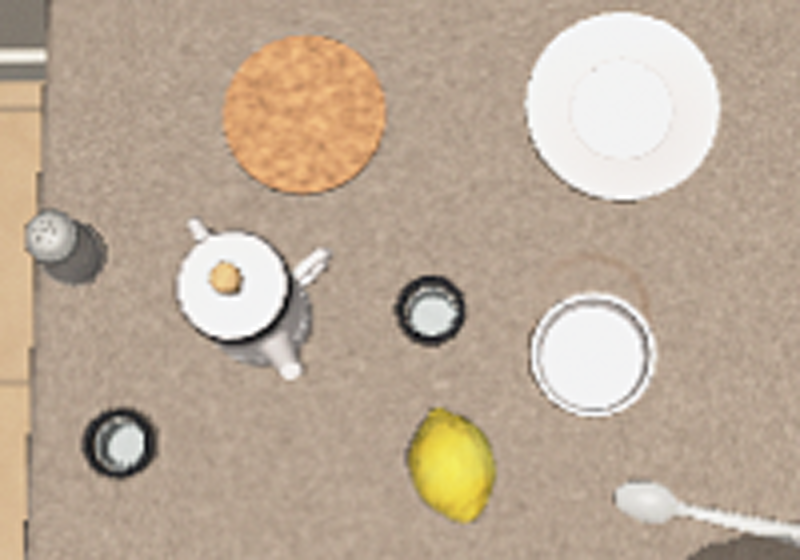

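View pics/scene_c.png

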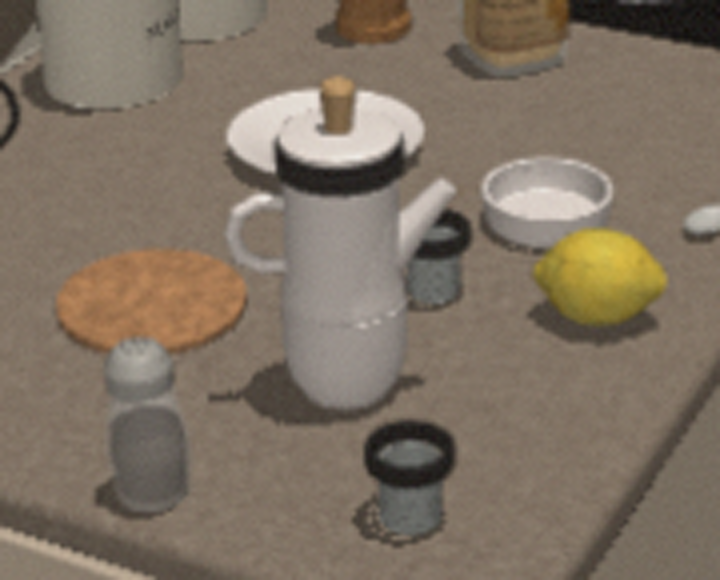

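Candidates for the basket: top (268,222), about 17 px collar; top (190,256), about 18 px; and the one under the lid in the stack, about 27 px. Only the stack one fits 68 mm, and the crop shows its black collar under the lid. Now I'll turn these into positions.

```bash
python3 - <<'E'
from h import *
np.set_printoptions(precision=4,suppress=True)
print('knob top',tri(ray('top',(216.2,214.3)),ray('scene',(254.5,211))))
print('knob onz .186', onz('top',(216.2,214.3),.184),onz('scene',(254.5,211.5),.184))
print('disc top .160',onz('top',(218.2,216.5),.160), 'd', np.linalg.norm(onz('top',(204.3,216.5),.16)-onz('top',(232.3,216.5),.16)))
print('spout tip/handle/ cuphandle',onz('top',(232.3,237.3),.127),onz('top',(208.7,201.5),.12),onz('top',(240,209.5),.05))
print('spout tri',tri(ray('top',(232.3,237.3)),ray('scene',(170+450/4,190+186/4))))
print('mat top',onz('top',(235.8,173.2),.008), 'saucer',onz('top',(315.4,171.3),.012),onz('top',(315.3,172),.004),'bowl rim',onz('top',(308.3,233.5),.024))
print('mat scene', onz('scene',(170+151/4,190+299/4),.006))
for c,w in(((267.7,222.5),17),((190,255.6),18)): print('collar d',np.linalg.norm(onz('top',(c[0]-w/2,c[1]),.05)-onz('top',(c[0]+w/2,c[1]),.05)),onz('top',c,.05))
print('bowl d',np.linalg.norm(onz('top',(293,233),.024)-onz('top',(324,233),.024)))
print('lemon',onz('top',(272.2,261),.028),'salt',onz('top',(171.8,203.1),.09),'jar',onz('top',(394.7,181),.11))
# cup/pot junction etc from scene : axis pixels
for z in (0,.06,.137,.153,.186):
    p=onz('top',(216.2,214.3),.184); print(z,proj('scene',[p[0],p[1],z]))
print(proj('wrist',[0.14,-.6,.2]))
E
```

```text
knob top (array([0.4643, 0.2736, 0.1827]), np.float64(9.088228826905499e-05))
knob onz .186 [0.4641 0.2734 0.184 ] [0.4617 0.2781 0.184 ]
disc top .160 [0.4628 0.2724 0.16  ] d 0.06591760514760922
spout tip/handle/ cuphandle [0.4176 0.2424 0.127 ] [0.5064 0.303  0.12  ] [0.4987 0.2332 0.05  ]
spout tri (array([0.4171, 0.2428, 0.1194]), np.float64(0.002975789865137956))
mat top [0.6066 0.251  0.008 ] saucer [0.6106 0.0341 0.012 ] [0.6107 0.0339 0.004 ] bowl rim [0.4391 0.0556 0.024 ]
mat scene [0.6043 0.2555 0.006 ]
collar d 0.04382455956799882 [0.4646 0.1612 0.05  ]
collar d 0.04662043449695567 [0.3789 0.3599 0.05  ]
bowl d 0.08144609615872465
lemon [0.367  0.1499 0.028 ] salt [0.5082 0.4022 0.09  ] jar [ 0.5602 -0.1579  0.11  ]
0 [256.8294 285.4126]
0.06 [256.1167 262.1748]
0.137 [255.1729 230.6309]
0.153 [254.9728 223.8265]
0.186 [254.556  209.5156]
[267.4357 245.3219]
```

```bash
cat >> h.py <<'E'
from scipy.spatial.transform import Rotation as Ro
def plan(x,y,z,a):
    "offset (cm) and rot (deg) to TCP at x,y,z, pointing down, jaw dir at a deg"
    s=sensors.observe();R=np.array(s['orientation'])
    a=np.radians(a);yv=np.array([np.cos(a),np.sin(a),0]);zv=np.array([0,0,-1.]);G=np.c_[np.cross(yv,zv),yv,zv]
    off=R.T@(np.array([x,y,z])-s['tcp_pos'])*100; rv=np.degrees(Ro.from_matrix(R.T@G).as_rotvec())
    print('off',np.round(off,2),'rot',np.round(rv,2),'clock',s['clock'],'w',s['grip_width'])
E
python3 - <<'E'
from h import *
plan(.463,.273,.33,-56)
print([np.round(onz('top',p,z),3) for p,z in(((210,138),0),((232,120),0),((250,90),.15),((205,75),.2))])
E
```

```text
off [ 51.32 -78.44  -9.82] rot [ -0.1   -0.03 -20.77] clock 0.15 w 0.08537103876279778
[array([0.711, 0.327, 0.   ]), array([0.763, 0.266, 0.   ]), array([0.785, 0.204, 0.15 ]), array([0.802, 0.309, 0.2  ])]
```

```bash
python3 -m pendant '{"offset":[[3,-4,-2],[6,-8,-5],[9,-12,-8],[12,-17,-10],[15,-21,-10],[18,-25,-10],[20,-30,-10],[22,-34,-10],[25,-38,-10],[27,-41,-10],[29,-44,-10],[30,-46,-10]],"rot":[[0,0,-2],[0,0,-4],[0,0,-6],[0,0,-8],[0,0,-10],[0,0,-12],[0,0,-14],[0,0,-16],[0,0,-18],[0,0,-20],[0,0,-20.8],[0,0,-20.8]]}'; python3 - <<'E'
from h import *
plan(.463,.273,.33,-56)
E
```

```text
clock: 1.35
tcp_pos: [0.3301, -0.0887, 0.3313]
orientation: [[0.827, 0.563, 0.001], [0.563, -0.827, 0.001], [0.002, -0.0, -1.0]]
ft_force: [0.8, -1.1, 0.2]
grip_width: 0.0851
off [ 31.34 -22.42   0.19] rot [-0.03 -0.09  0.26] clock 1.35 w 0.08514331708311322
```

```bash
python3 -m pendant '{"offset":[[3,-2,0],[7,-5,0],[11,-8,0],[15,-11,0],[19,-14,0],[23,-16.5,0],[26,-19,0],[28.5,-20.5,0],[30,-21.5,0],[30.5,-22,0],[30.5,-22,0],[30.5,-22,0]],"rot":[[0,0,0],[0,0,0],[0,0,0],[0,0,0],[0,0,0],[0,0,0],[0,0,0],[0,0,0],[0,0,0],[0,0,0],[0,0,0],[0,0,0]]}'; python3 - <<'E'
from h import *
plan(.463,.273,.33,-56)
im=eyes.read_camera('wrist'); cv2.imwrite('pics/w1.png',im[...,::-1])
print(proj('wrist',[.4635,.273,.186]),proj('wrist',[.4635,.273,.145]))
E
```

```text
clock: 2.55
tcp_pos: [0.4591, 0.2599, 0.3312]
orientation: [[0.829, 0.559, -0.0], [0.559, -0.829, -0.001], [-0.001, 0.0, -1.0]]
ft_force: [-0.3, -0.6, 0.0]
grip_width: 0.0857
off [ 1.06 -0.87  0.12] rot [ 0.03  0.05 -0.02] clock 2.55 w 0.08568617219991313
[271.08169274 182.93229785] [272.03059695 174.47833711]
```

View pics/w1.png

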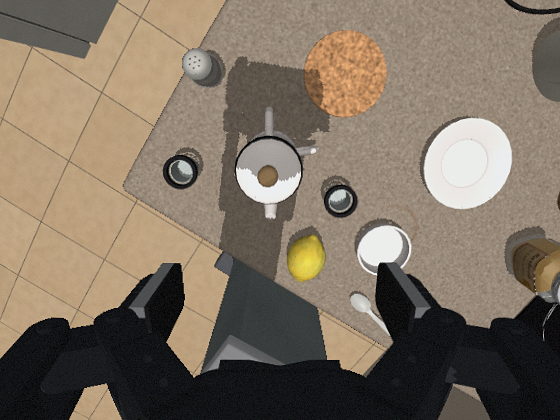

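The wrist view shows the knob at about (268,176). The pot's handle (269,112) and spout (270,213) line up with the tool's x, so the jaw axis is correct. The mat is at (345,73), the saucer at (467,163) and the bowl at (384,249). I'll measure all of them from this view.

```bash
python3 - <<'E'
from h import *
np.set_printoptions(precision=4,suppress=True)
im=cv2.imread('pics/w1.png');hsv=cv2.cvtColor(im,cv2.COLOR_BGR2HSV)
m=cv2.inRange(hsv,(5,90,50),(22,255,255))
for c in cv2.findContours(m,0,2)[0]:
    if cv2.contourArea(c)>80:
        e=cv2.fitEllipse(c);print('or',np.round(e[0],1),np.round(e[1],1))
        for z in(.186,.008): print('   ',onz('wrist',e[0],z))
m=cv2.inRange(hsv,(0,0,165),(180,50,255))
for c in cv2.findContours(m,0,2)[0]:
    if cv2.contourArea(c)>300:
        e=cv2.fitEllipse(c);print('wh',np.round(e[0],1),np.round(e[1],1),[onz('wrist',e[0],z)[:2] for z in(.160,.024,.012)])
m=cv2.inRange(hsv,(0,0,0),(180,255,50))[120:215,220:310]
ys,xs=np.nonzero(m)
# cup handle, disc extents
print('axis px predicted',[proj('wrist',[.4635,.2725,z]).round(1) for z in(.186,.16,.153)])
s=onz('wrist',(270,214),.12);h=onz('wrist',(269,110),.122);ch=onz('wrist',(315,150),.05);print('spout',s,'handle',h,'cuph',ch)
E
```

```text
or [536.4 263.3] [50.  52.8]
    [0.5451 0.0057 0.186 ]
    [ 0.5617 -0.1769  0.008 ]
or [267.1 175.7] [19.2 20. ]
    [0.467  0.2795 0.186 ]
    [0.4353 0.266  0.008 ]
or [344.7  73.2] [81.6 87. ]
    [0.5744 0.2739 0.186 ]
    [0.609 0.257 0.008]
wh [366.9 309.6] [13.4 56.8] [array([0.399 , 0.1039]), array([0.3474, 0.0185]), array([0.3428, 0.0109])]
wh [383.4 249.1] [46.4 52.1] [array([0.4655, 0.135 ]), array([0.4426, 0.063 ]), array([0.4406, 0.0567])]
wh [267.9 185. ] [53. 58.] [array([0.4551, 0.2719]), array([0.4278, 0.2592]), array([0.4254, 0.2581])]
wh [269.  151.6] [22.5 36.4] [array([0.4827, 0.2889]), array([0.4672, 0.2835]), array([0.4659, 0.283 ])]
wh [467.6 163. ] [82.3 95.5] [array([0.583 , 0.1224]), array([0.611 , 0.0449]), array([0.6135, 0.0381])]
wh [194.5  62.1] [19.9 21.5] [array([0.5123, 0.3884]), array([0.5097, 0.4261]), array([0.5095, 0.4295])]
axis px predicted [array([271.5, 183.2]), array([272.1, 177.6]), array([272.3, 176.2])]
spout [0.4206 0.2478 0.12  ] handle [0.514  0.3109 0.122 ] cuph [0.5048 0.2369 0.05  ]
```

```bash
python3 -m pendant '{"offset":[[0.5,-0.5,1],[0.5,-0.5,2],[0.5,-0.5,2],[0.5,-0.5,2],[0.5,-0.5,2]],"rot":[[0,0,0],[0,0,0],[0,0,0],[0,0,0],[0,0,0]]}'; cat > meas.py <<'E'
from h import *
np.set_printoptions(precision=4,suppress=True)
import sys
s=sensors.observe();im=eyes.read_camera('wrist')[...,::-1].copy(); cv2.imwrite(f'pics/{sys.argv[1]}.png',im);hsv=cv2.cvtColor(im,cv2.COLOR_BGR2HSV)
print(s['tcp_pos'],np.abs(s['qd']).max())
m=cv2.inRange(hsv,(5,90,50),(22,255,255))
for c in cv2.findContours(m,0,2)[0]:
    if cv2.contourArea(c)>80:
        e=cv2.fitEllipse(c);print('or',np.round(e[0],1),np.round(e[1],1),[onz('wrist',e[0],z,s)[:2] for z in(.186,.008)])
m=cv2.inRange(hsv,(0,0,165),(180,50,255))
for c in cv2.findContours(m,0,2)[0]:
    if cv2.contourArea(c)>300:
        e=cv2.fitEllipse(c);print('wh',np.round(e[0],1),np.round(e[1],1),[onz('wrist',e[0],z,s)[:2] for z in(.160,.024,.012)])
E
python3 meas.py w2; python3 -c "
from h import *
plan(.463,.273,.21,-56)"
```

```text
clock: 3.1
tcp_pos: [0.4609, 0.2678, 0.3113]
orientation: [[0.829, 0.559, 0.0], [0.559, -0.829, -0.0], [0.0, 0.0, -1.0]]
ft_force: [0.2, -0.1, 0.3]
grip_width: 0.0853
[0.4609 0.2678 0.3113] 0.007202543830735504
or [542.5 273.7] [38.9 57.2] [array([0.5412, 0.0207]), array([ 0.5554, -0.1709])]
or [273.1 186.9] [20.  22.3] [array([0.4672, 0.2799]), array([0.4322, 0.2604])]
or [351.9  76.7] [85.  90.3] [array([0.5733, 0.2779]), array([0.6088, 0.2571])]
wh [372.5 321.5] [15.4 52.1] [array([0.4005, 0.1105]), array([0.3453, 0.0186]), array([0.3404, 0.0104])]
wh [391.4 258. ] [47.  52.9] [array([0.4678, 0.1411]), array([0.4437, 0.0634]), array([0.4416, 0.0565])]
wh [274.1 190.3] [58.8 61. ] [array([0.46  , 0.2745]), array([0.4323, 0.2584]), array([0.4298, 0.2569])]
wh [273.7 162. ] [28.3 41.3] [array([0.4813, 0.2892]), array([0.4635, 0.2799]), array([0.4619, 0.279 ])]
wh [478.6 170. ] [84.4 98.9] [array([0.5821, 0.1289]), array([0.6108, 0.0455]), array([0.6133, 0.0381])]
wh [195.6  65.6] [21.4 22.7] [array([0.5125, 0.3889]), array([0.509 , 0.4257]), array([0.5087, 0.4289])]
off [ 0.45 -0.31 10.16] rot [ 0.01 -0.03  0.02] clock 3.15 w 0.08537900888269838
```

View pics/w2.png

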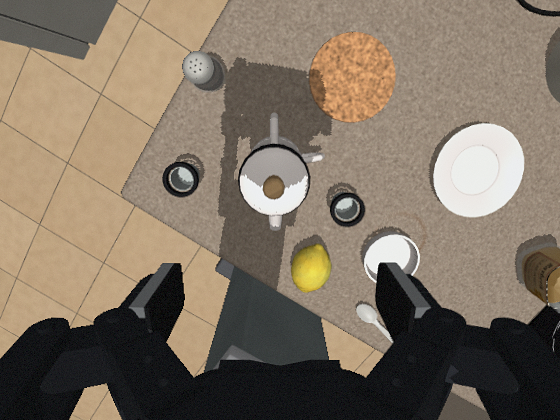

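```bash
python3 -m pendant '{"offset":[[0.4,-0.6,2.5],[0.4,-0.6,5],[0.4,-0.6,7.5],[0.4,-0.6,9],[0.4,-0.6,9],[0.4,-0.6,9],[0.4,-0.6,9]],"rot":[[0,0,0],[0,0,0],[0,0,0],[0,0,0],[0,0,0],[0,0,0],[0,0,0]]}'; python3 meas.py w3; python3 -c "
from h import *
plan(.4655,.2765,.165,-56); print(proj('wrist',sensors.observe()['tcp_pos']))"
```

```text
clock: 3.85
tcp_pos: [0.4619, 0.2757, 0.223]
orientation: [[0.829, 0.56, 0.003], [0.56, -0.829, 0.001], [0.003, 0.0, -1.0]]
ft_force: [0.5, 0.5, 0.8]
grip_width: 0.0851
[0.4619 0.2757 0.223 ] 0.004446339838888613
or [280.3 227.4] [29.  36.3] [array([0.4682, 0.2807]), array([0.4163, 0.2449])]
or [375.  74.] [105.  112.9] [array([0.5649, 0.2871]), array([0.6088, 0.2575])]
wh [433.2 282.6] [25.5 56.3] [array([0.4867, 0.1619]), array([0.4643, 0.0595]), array([0.4623, 0.0505])]
wh [279.4 216.3] [89.2 91.1] [array([0.4666, 0.2803]), array([0.431 , 0.2561]), array([0.4278, 0.254 ])]
wh [526.3 187.8] [ 97.7 123.2] [array([0.5752, 0.1546]), array([0.6112, 0.0474]), array([0.6144, 0.038 ])]
wh [176.4  58.3] [29.3 31.4] [array([0.5132, 0.3846]), array([0.5084, 0.4293]), array([0.508 , 0.4332])]
off [0.32 0.13 5.81] rot [ 0.02 -0.18  0.02] clock 3.9 w 0.08546204769375713
[282.00813404 268.97434099]
```

View pics/w3.png

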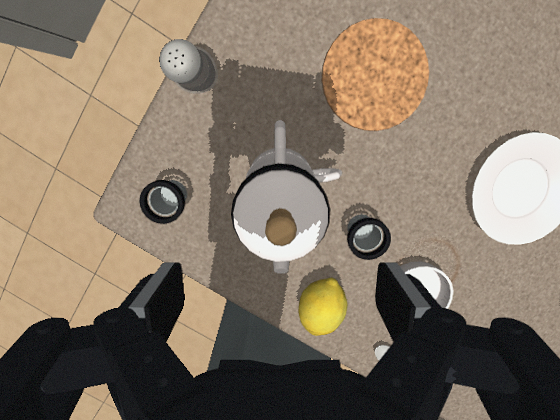

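```bash
python3 -m pendant '{"offset":[[0.3,0,1.5],[0.4,0,3],[0.4,0,4],[0.4,0,4.5],[0.4,0,4.5],[0.4,0,4.5]],"rot":[[0,0,0],[0,-0.2,0],[0,-0.2,0],[0,-0.2,0],[0,-0.2,0],[0,-0.2,0]]}'; python3 meas.py w4; python3 -c "
from h import *
s=sensors.observe();t=np.array(s['tcp_pos'])
plan(.4655,.2765,.165,-56)
print(proj('wrist',t),proj('wrist',t+[0,0,.013]))
im=eyes.read_camera('scene')[190:300,200:310,::-1];cv2.imwrite('pics/s4.png',cv2.resize(im,None,fx=5,fy=5,interpolation=2))"
```

```text
clock: 4.5
tcp_pos: [0.4641, 0.2774, 0.1761]
orientation: [[0.829, 0.56, -0.003], [0.56, -0.829, -0.002], [-0.004, -0.0, -1.0]]
ft_force: [0.6, 0.3, -0.2]
grip_width: 0.0857
[0.4641 0.2774 0.1761] 0.012138131053618294
or [281.  265.7] [37.9 51.5] [array([0.4693, 0.2816]), array([0.3965, 0.2311])]
or [389.8  69.7] [120.7 130.6] [array([0.56 , 0.293]), array([0.6088, 0.2579])]
wh [456.7 302.7] [22.2 56.8] [array([0.4945, 0.1783]), array([0.4695, 0.0576]), array([0.4673, 0.047 ])]
wh [142.4 252.2] [26.3 50.8] [array([0.4238, 0.3393]), array([0.3382, 0.3565]), array([0.3306, 0.358 ])]
wh [280.2 246.5] [109.1 114.6] [array([0.4676, 0.2807]), array([0.4195, 0.2478]), array([0.4153, 0.2448])]
wh [379.6 189.5] [37.1 44.8] [array([0.5204, 0.2569]), array([0.5177, 0.2034]), array([0.5174, 0.1987])]
wh [423.  185.3] [34.4 56.4] [array([0.5345, 0.24  ]), array([0.5438, 0.1722]), array([0.5446, 0.1662])]
wh [554.  201.2] [102.1 134.4] [array([0.5688, 0.1748]), array([0.6076, 0.051 ]), array([0.611 , 0.0401])]
wh [151.9 127.3] [38.7 52.8] [array([0.4839, 0.3652]), array([0.4498, 0.4047]), array([0.4468, 0.4082])]
wh [155.9  50.6] [36.4 38.7] [array([0.5148, 0.3802]), array([0.5072, 0.4326]), array([0.5065, 0.4372])]
off [0.04 0.15 1.16] rot [0.   0.17 0.03] clock 4.55 w 0.08558478148779021
[282.00829798 268.96840468] [282.24524679 282.49824547]
```

View pics/w4.png

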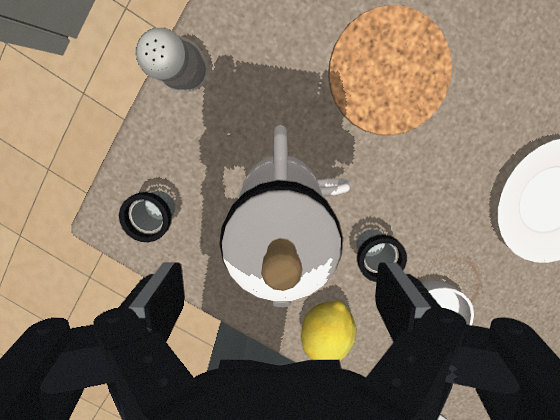

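View pics/s4.png

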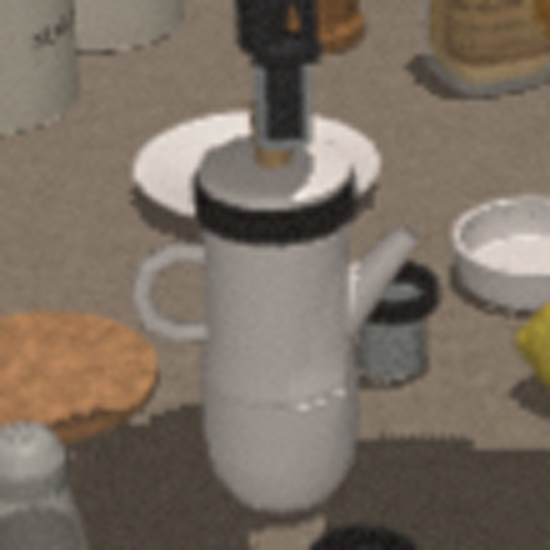

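The knob lies between the fingers within about 2 mm, judging by wrist (281,270) and the scene crop. I'll descend and grip it.

```bash
python3 -m pendant '{"offset":[[0.1,0,0.5],[0.15,0,1.0],[0.15,0,1.1],[0.15,0,1.1]],"rot":[[0,0.2,0],[0,0.2,0],[0,0.2,0],[0,0.2,0]]}';python3 -m pendant '{"offset":[[0,0,0],[0,0,0],[0,0,0],[0,0,0],[0,0,0],[0,0,0],[0,0,0],[0,0,0],[0,0,0],[0,0,0],[0,0,0],[0,0,0]],"rot":[[0,0,0],[0,0,0],[0,0,0],[0,0,0],[0,0,0],[0,0,0],[0,0,0],[0,0,0],[0,0,0],[0,0,0],[0,0,0],[0,0,0]]}' 0; python3 -c "
from h import *
im=eyes.read_camera('scene')[190:300,200:310,::-1];cv2.imwrite('pics/s5.png',cv2.resize(im,None,fx=5,fy=5,interpolation=2))
im=eyes.read_camera('wrist')[...,::-1];cv2.imwrite('pics/w5.png',im)"
```

```text
clock: 5.0
tcp_pos: [0.465, 0.278, 0.1648]
orientation: [[0.829, 0.56, -0.001], [0.56, -0.829, -0.0], [-0.001, -0.0, -1.0]]
ft_force: [-1.0, 0.0, 0.3]
grip_width: 0.0851
clock: 6.2
tcp_pos: [0.4656, 0.2783, 0.1656]
orientation: [[0.829, 0.56, 0.001], [0.56, -0.829, 0.0], [0.001, 0.0, -1.0]]
ft_force: [0.3, -0.5, 2.9]
grip_width: 0.0162
```

View pics/s5.png

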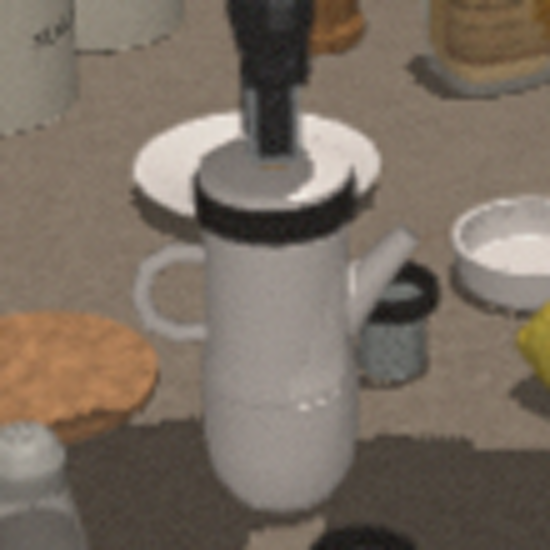

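View pics/w5.png

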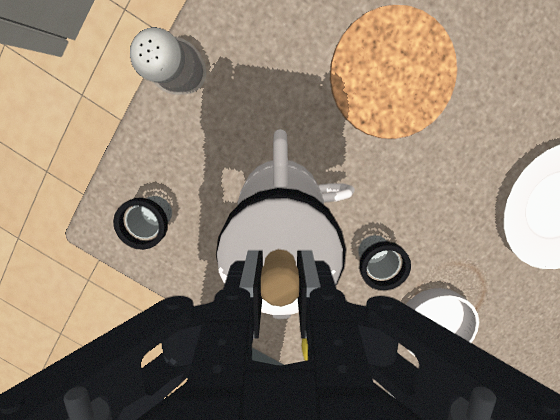

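Gripped at 16.2 mm wide, and the knob is centred in both views. I'll lift it and put it at about (0.555, 0.15), which is free worktop.

```bash
python3 -m pendant '{"offset":[[0,0,-0.5],[0,0,-1.5],[0,0,-3],[0,0,-4.5],[0,1.5,-5],[0.1,4,-5],[0.1,7,-5],[0.1,10,-5],[0.2,13,-5],[0.2,15,-5],[0.2,15.6,-5],[0.2,15.6,-5]],"rot":[[0,0,0],[0,0,0],[0,0,0],[0,0,0],[0,0,0],[0,0,0],[0,0,0],[0,0,0],[0,0,0],[0,0,0],[0,0,0],[0,0,0]]}';python3 -m pendant '{"offset":[[0,0,1],[0,0,3.5],[0,0,7],[0,0,10.5],[0,0,14],[0,0,16.5],[0,0,18],[0,0,18.6],[0,0,18.8],[0,0,18.8]],"rot":[[0,0,0],[0,0,0],[0,0,0],[0,0,0],[0,0,0],[0,0,0],[0,0,0],[0,0,0],[0,0,0],[0,0,0]]}'; python3 meas.py w6 | head -1
```

```text
clock: 7.5
tcp_pos: [0.5547, 0.1489, 0.2155]
orientation: [[0.83, 0.558, 0.0], [0.558, -0.83, 0.0], [0.0, -0.0, -1.0]]
ft_force: [-0.0, 0.7, -0.2]
grip_width: 0.0163
clock: 8.5
tcp_pos: [0.5552, 0.1504, 0.0282]
orientation: [[0.829, 0.56, 0.002], [0.56, -0.829, 0.0], [0.002, 0.001, -1.0]]
ft_force: [0.4, -0.6, -0.3]
grip_width: 0.0163
[0.5552 0.1504 0.0282] 0.014543229726657322
```

View pics/w6.png

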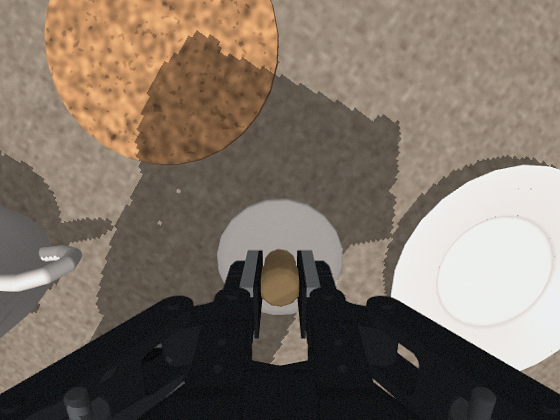

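```bash
python3 -m pendant '{"offset":[[0,0,0.2],[0,0,0.4],[0,0,0.5],[0,0,0.6],[0,0,0.6],[0,0,0.6]],"rot":[[0,0,0],[0,0,0],[0,0,0],[0,0,0],[0,0,0],[0,0,0]]}';python3 -m pendant '{"offset":[[0,0,0.08],[0,0,0.16],[0,0,0.16],[0,0,0.16]],"rot":[[0,0,0],[0,0,0],[0,0,0],[0,0,0]]}'
```

```text
clock: 9.15
tcp_pos: [0.5542, 0.15, 0.0212]
orientation: [[0.829, 0.559, -0.0], [0.559, -0.829, -0.0], [-0.0, -0.0, -1.0]]
ft_force: [-0.5, 0.8, 0.3]
grip_width: 0.0161
clock: 9.55
tcp_pos: [0.5544, 0.15, 0.0206]
orientation: [[0.829, 0.56, -0.0], [0.56, -0.829, -0.0], [-0.0, 0.0, -1.0]]
ft_force: [-2.8, -0.2, 4.8]
grip_width: 0.0161
```

Contact at TCP z 0.0206, exactly as predicted (4.8 N). Release and rise.

```bash
python3 -m pendant '{"offset":[[0,0,0],[0,0,0],[0,0,0],[0,0,0],[0,0,-1],[0,0,-3],[0,0,-6],[0,0,-10],[0,0,-14],[0,0,-18],[0,0,-20],[0,0,-20]],"rot":[[0,0,0],[0,0,0],[0,0,0],[0,0,0],[0,0,0],[0,0,0],[0,0,0],[0,0,0],[0,0,0],[0,0,0],[0,0,0],[0,0,0]]}' 4;python3 -m pendant '{"offset":[[0,-2,0],[0,-5,0],[0,-8,0],[0,-11,0],[-0.1,-13.5,0],[-0.1,-15.2,0],[-0.1,-15.6,0],[-0.1,-15.6,0]],"rot":[[0,0,0],[0,0,0],[0,0,0],[0,0,0],[0,0,0],[0,0,0],[0,0,0],[0,0,0]]}' 8.54; python3 meas.py w7 | head -1;  python3 -c "
from h import *
im=eyes.read_camera('scene')[190:320,180:350,::-1];cv2.imwrite('pics/s7.png',cv2.resize(im,None,fx=4,fy=4,interpolation=2))
plan(.4655,.278,.18,-56)"
```

```text
clock: 10.75
tcp_pos: [0.5573, 0.1506, 0.2251]
orientation: [[0.829, 0.56, 0.01], [0.56, -0.829, 0.002], [0.009, 0.004, -1.0]]
ft_force: [0.3, 0.4, -0.1]
grip_width: 0.0398
clock: 11.55
tcp_pos: [0.4652, 0.2786, 0.2185]
orientation: [[0.828, 0.561, -0.002], [0.561, -0.828, -0.001], [-0.002, 0.0, -1.0]]
ft_force: [0.4, -0.3, 0.0]
grip_width: 0.0853
[0.4652 0.2786 0.2185] 0.024759323691405887
off [-0.06 -0.04  3.91] rot [0.02 0.05 0.01] clock 11.65 w 0.08521668517241164
```

View pics/w7.png

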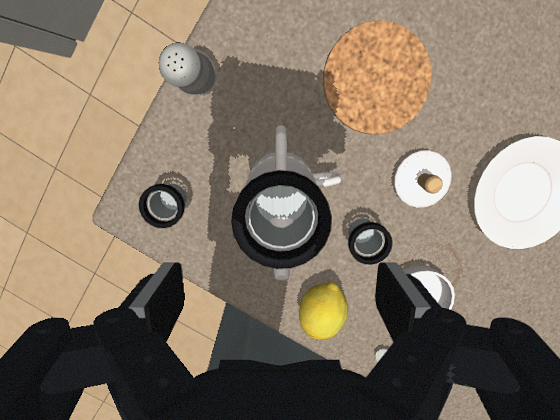

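View pics/s7.png

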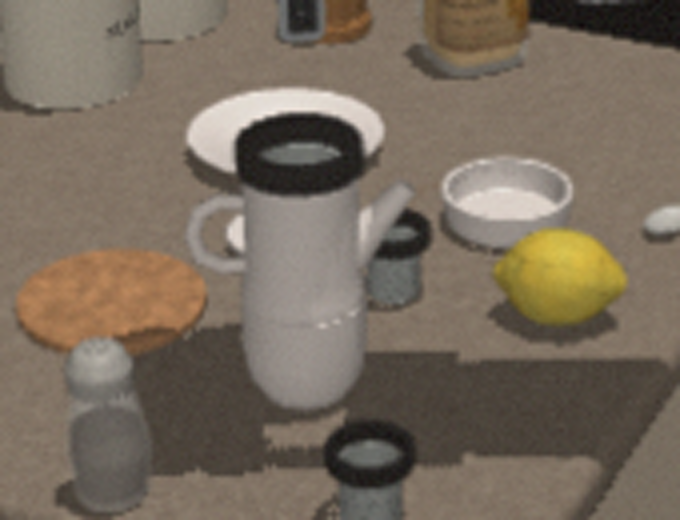

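The lid stands upright at wrist (423,180). The basket's collar is centred at (281,218), in line with the finger midpoint (280). Lowering onto the collar.

```bash
python3 -m pendant '{"offset":[[0,0,2],[0,0,4.5],[0,0,7],[0,0,9],[0,0,9.8],[0,0,10],[0,0,10]],"rot":[[0,0,0],[0,0,0],[0,0,0],[0,0,0],[0,0,0],[0,0,0],[0,0,0]]}';python3 -m pendant '{"offset":[[0,0,0],[0,0,0],[0,0,0],[0,0,0],[0,0,0],[0,0,0],[0,0,0]],"rot":[[0,0,0],[0,0,0],[0,0,0],[0,0,0],[0,0,0],[0,0,0],[0,0,0]]}' 5; python3 meas.py w8 | head -1;  python3 -c "
from h import *
im=eyes.read_camera('scene')[190:300,200:310,::-1];cv2.imwrite('pics/s8.png',cv2.resize(im,None,fx=5,fy=5,interpolation=2))
plan(.4655,.278,.18,-56)"
```

```text
clock: 12.35
tcp_pos: [0.4668, 0.2786, 0.1201]
orientation: [[0.829, 0.559, 0.001], [0.559, -0.829, 0.0], [0.001, 0.0, -1.0]]
ft_force: [-0.1, -0.8, 1.0]
grip_width: 0.0856
clock: 13.05
tcp_pos: [0.468, 0.2797, 0.1218]
orientation: [[0.829, 0.56, 0.004], [0.56, -0.829, 0.002], [0.005, 0.001, -1.0]]
ft_force: [0.5, -0.3, 6.1]
grip_width: 0.067
[0.468  0.2797 0.1218] 0.00204999781944659
off [-0.28  0.01 -5.82] rot [ 0.04 -0.28  0.02] clock 13.15 w 0.06649028239880092
```

View pics/w8.png

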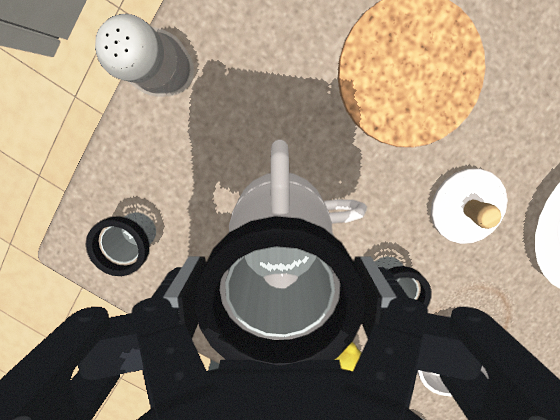

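View pics/s8.png

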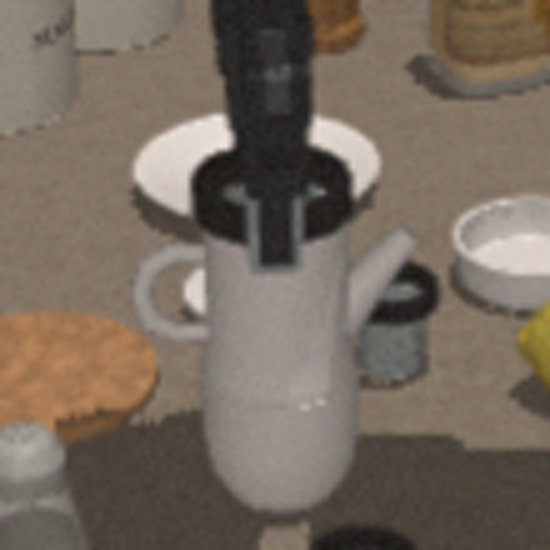

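Gripped across the collar at 66.5 mm. I'll lift it straight up 9 cm and then carry it over the bowl.

```bash
python3 -m pendant '{"offset":[[0,0,-0.5],[0,0,-1.5],[0,0,-3],[0,0,-5],[0,0,-7],[0,0,-8.5],[0,0,-9],[0,0,-9]],"rot":[[0,0,0],[0,0,0],[0,0,0],[0,0,0],[0,0,0],[0,0,0],[0,0,0],[0,0,0]]}'; python3 meas.py w9 | head -1;  python3 -c "
from h import *
im=eyes.read_camera('scene')[140:300,180:320,::-1];cv2.imwrite('pics/s9.png',cv2.resize(im,None,fx=4,fy=4,interpolation=2))"
```

```text
clock: 13.95
tcp_pos: [0.4667, 0.279, 0.2109]
orientation: [[0.829, 0.56, 0.002], [0.56, -0.829, 0.001], [0.002, 0.0, -1.0]]
ft_force: [0.2, 0.0, -0.2]
grip_width: 0.0668
[0.4667 0.279  0.2109] 0.027963329844309694
```

View pics/s9.png

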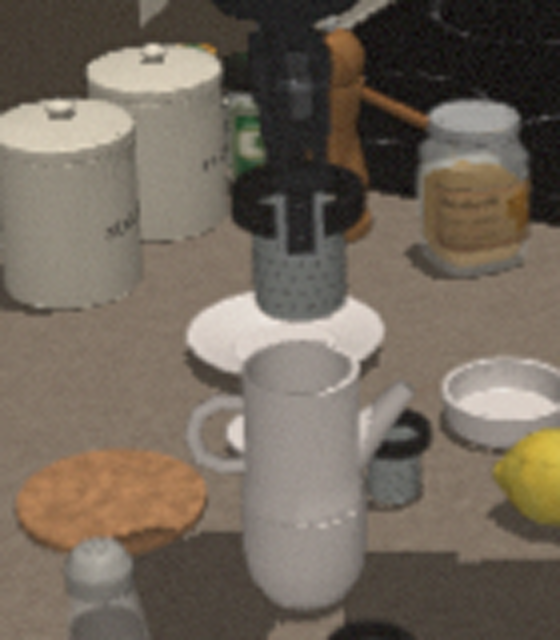

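The basket is free and hangs straight. Moving over the bowl.

```bash
python3 -m pendant '{"offset":[[-1,1.5,0],[-3,4,0],[-5.5,7,0],[-8,10,0],[-10.5,12.5,0],[-12.5,15,0],[-13.8,16.3,0],[-14.2,16.7,0],[-14.2,16.7,0],[-14.2,16.7,0]],"rot":[[0,0,0],[0,0,0],[0,0,0],[0,0,0],[0,0,0],[0,0,0],[0,0,0],[0,0,0],[0,0,0],[0,0,0]]}'; python3 meas.py w10 | head -1;  python3 -c "
from h import *
im=eyes.read_camera('top')[160:300,200:360,::-1];cv2.imwrite('pics/t10.png',cv2.resize(im,None,fx=4,fy=4,interpolation=2))
im=eyes.read_camera('scene')[140:300,240:400,::-1];cv2.imwrite('pics/s10.png',cv2.resize(im,None,fx=4,fy=4,interpolation=2))"
```

```text
clock: 15.05
tcp_pos: [0.4418, 0.0615, 0.2093]
orientation: [[0.829, 0.56, -0.001], [0.56, -0.829, 0.001], [-0.0, -0.001, -1.0]]
ft_force: [1.0, 0.3, -0.8]
grip_width: 0.0668
[0.4418 0.0615 0.2093] 0.009605895736005643
```

View pics/w10.png

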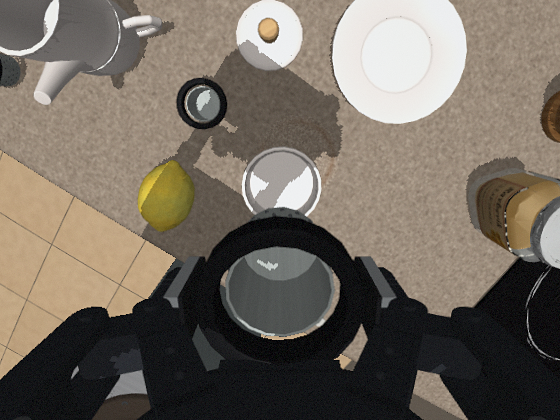

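View pics/s10.png

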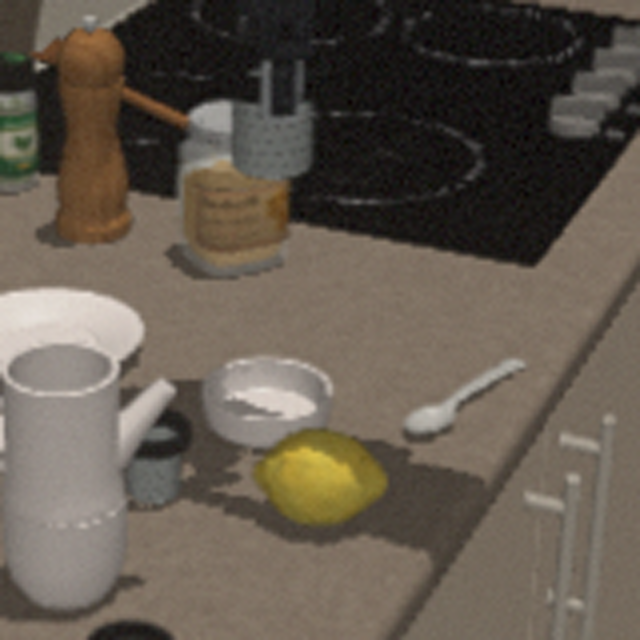

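View pics/t10.png

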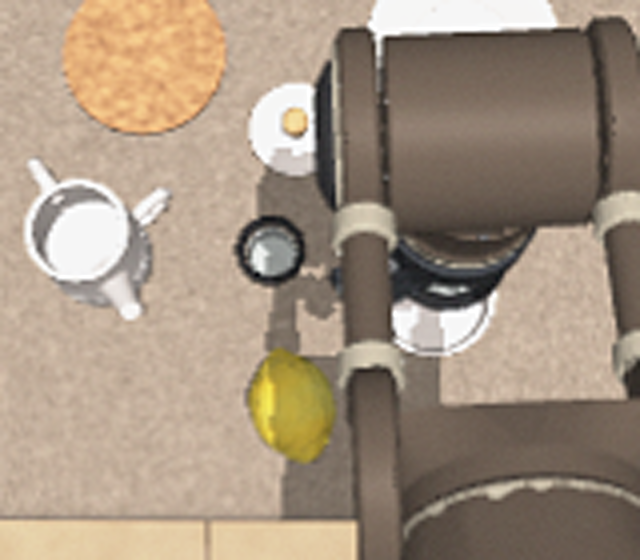

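```bash
python3 - <<'E'
from h import *
np.set_printoptions(precision=4,suppress=True)
s=sensors.observe();x,y,_=s['tcp_pos']
print(proj('wrist',[x,y,.024]))
R=np.array(s['orientation'])
im=cv2.imread('pics/w10.png');g=cv2.cvtColor(im,cv2.COLOR_BGR2GRAY)
cv2.imwrite('pics/w10c.png',cv2.resize(im[130:260,220:345],None,fx=5,fy=5,interpolation=2))
for uv in((282,147.5),(242.5,187),(321.5,187)): 
    p=onz('wrist',uv,.024); print(p,R.T@(p-[x,y,.024]))
# stack: w7 collar centre at z=.153 TCP (.4652,.2786,.2185)
E
```

```text
[280.6028 185.4158]
[0.4744 0.0821 0.024 ] [ 0.0383  0.0013 -0.    ]
[0.4188 0.093  0.024 ] [-0.0016 -0.0388  0.    ]
[0.464  0.0263 0.024 ] [-0.0016  0.0417 -0.    ]
```

View pics/w10c.png

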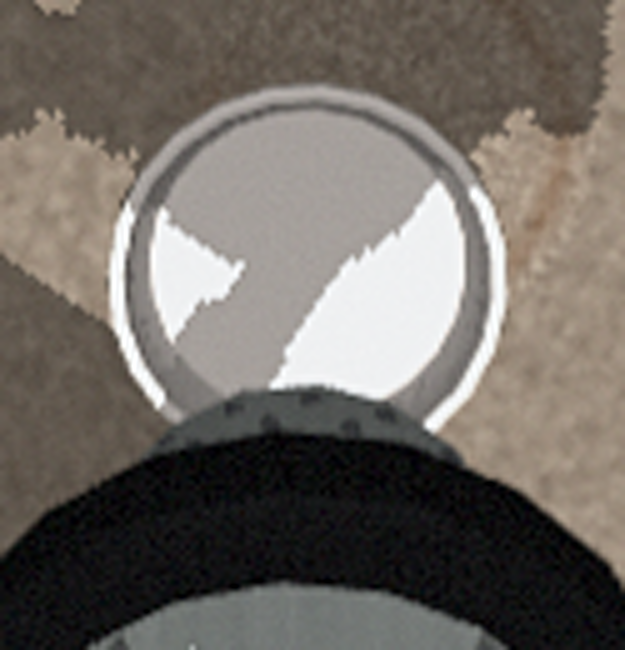

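The bowl is about 2 mm off the tool axis (wrist rim centre (282,187), predicted (281,185)). I'll shift by [-0.2, 0.2] cm and lower.

```bash
python3 -m pendant '{"offset":[[-0.2,0.2,2],[-0.2,0.2,5],[-0.2,0.2,9],[-0.2,0.2,12],[-0.2,0.2,14.5],[-0.2,0.2,16],[-0.2,0.2,16.3],[-0.2,0.2,16.3],[-0.2,0.2,16.3]],"rot":[[0,0,0],[0,0,0],[0,0,0],[0,0,0],[0,0,0],[0,0,0],[0,0,0],[0,0,0],[0,0,0]]}'; python3 meas.py w11 | head -1;  python3 -c "
from h import *
im=eyes.read_camera('scene')[140:300,240:400,::-1];cv2.imwrite('pics/s11.png',cv2.resize(im,None,fx=4,fy=4,interpolation=2))"
```

```text
clock: 16.1
tcp_pos: [0.4424, 0.0585, 0.0476]
orientation: [[0.829, 0.56, 0.002], [0.56, -0.829, 0.0], [0.002, 0.001, -1.0]]
ft_force: [0.1, -0.8, -1.2]
grip_width: 0.067
[0.4424 0.0585 0.0476] 0.012600835428314054
```

View pics/s11.png

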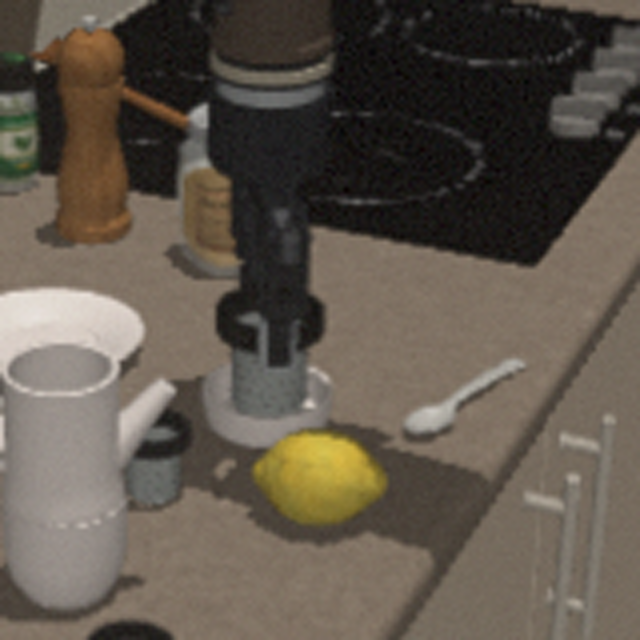

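View pics/w11.png

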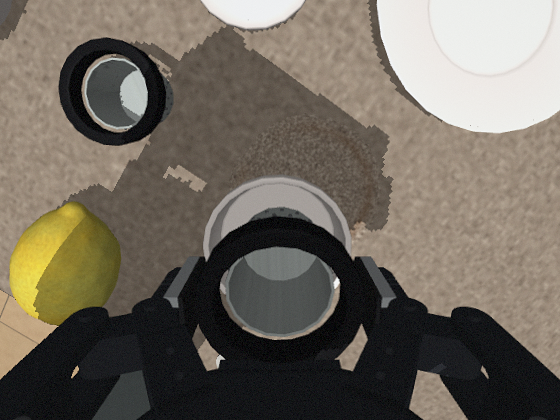

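The basket is in the bowl and centred to about 2 mm in both views. Touching down.

```bash
python3 -m pendant '{"offset":[[0,0,0.3],[0,0,0.5],[0,0,0.6],[0,0,0.6],[0,0,0.6]],"rot":[[0,0,0],[0,0,0],[0,0,0],[0,0,0],[0,0,0]]}';python3 -m pendant '{"offset":[[0,0,0.1],[0,0,0.2],[0,0,0.2],[0,0,0.2]],"rot":[[0,0,0],[0,0,0],[0,0,0],[0,0,0]]}'
```

```text
clock: 16.7
tcp_pos: [0.4412, 0.0581, 0.0406]
orientation: [[0.829, 0.559, -0.0], [0.559, -0.829, -0.0], [-0.0, -0.0, -1.0]]
ft_force: [0.5, 0.6, -1.2]
grip_width: 0.0665
clock: 17.1
tcp_pos: [0.4414, 0.0581, 0.0389]
orientation: [[0.829, 0.56, 0.0], [0.56, -0.829, -0.0], [0.0, 0.0, -1.0]]
ft_force: [-1.1, -0.7, 3.1]
grip_width: 0.0668
```

```bash
python3 -m pendant '{"offset":[[0,0,0],[0,0,0],[0,0,0],[0,0,0],[0,0,-1],[0,0,-3],[0,0,-6],[0,0,-10],[0,0,-13.5],[0,0,-15],[0,0,-15]],"rot":[[0,0,0],[0,0,0],[0,0,0],[0,0,0],[0,0,0],[0,0,0],[0,0,0],[0,0,0],[0,0,0],[0,0,0],[0,0,0]]}' 8.54;python3 -m pendant '{"offset":[[1,-1.5,0],[3,-4,0],[5.5,-7,0],[8,-10,0],[10.5,-12.5,0],[12.5,-15,0],[13.8,-16.4,0],[14.3,-16.9,0],[14.3,-16.9,0],[14.3,-16.9,0]],"rot":[[0,0,0],[0,0,0],[0,0,0],[0,0,0],[0,0,0],[0,0,0],[0,0,0],[0,0,0],[0,0,0],[0,0,0]]}' ; python3 meas.py w12 | head -1;  python3 -c "
from h import *
im=eyes.read_camera('scene')[140:300,180:380,::-1];cv2.imwrite('pics/s12.png',cv2.resize(im,None,fx=4,fy=3.7,interpolation=2))
plan(.4655,.278,.1,-56)"
```

```text
clock: 18.2
tcp_pos: [0.4439, 0.0582, 0.1924]
orientation: [[0.829, 0.56, 0.008], [0.56, -0.829, 0.0], [0.007, 0.004, -1.0]]
ft_force: [-0.3, -0.2, 0.3]
grip_width: 0.0853
clock: 19.2
tcp_pos: [0.4646, 0.2771, 0.1878]
orientation: [[0.829, 0.559, -0.002], [0.559, -0.829, -0.001], [-0.002, 0.0, -1.0]]
ft_force: [0.0, -0.2, -0.9]
grip_width: 0.0855
[0.4646 0.2771 0.1878] 0.013862835852334872
off [ 0.11 -0.06  8.83] rot [ 0.01  0.07 -0.04] clock 19.3 w 0.0854504841756017
```

View pics/s12.png

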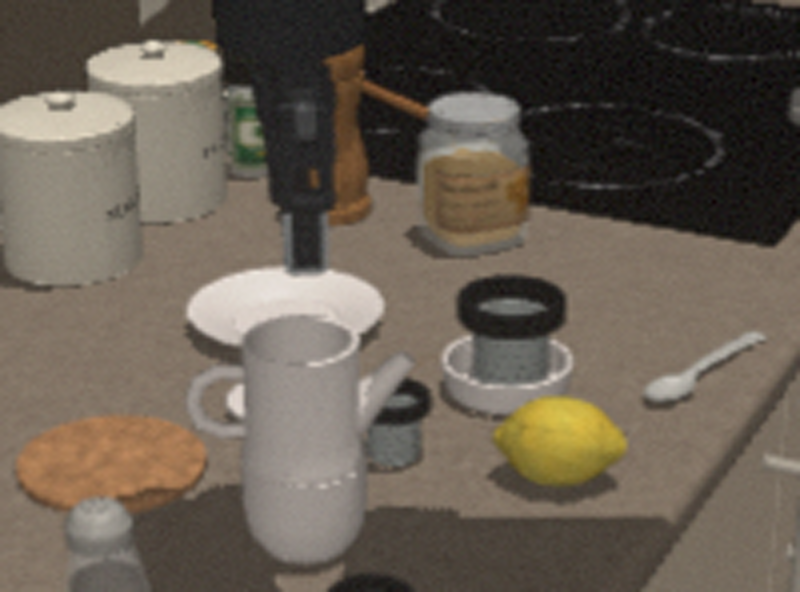

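View pics/w12.png

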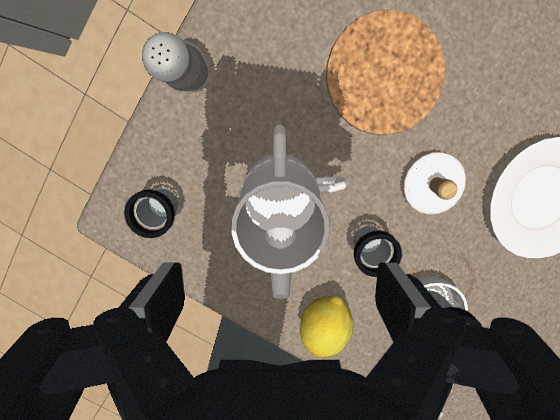

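The basket stands upright in the bowl (scene crop (510,345)). Next is the pot: its rim centre is at wrist (281,225), and the handle and spout line up with tool x. Descending to grip near the rim.

```bash
python3 -m pendant '{"offset":[[0,0,2],[0,0,4.5],[0,0,7],[0,0,8.8],[0,0,9.4],[0,0,9.4],[0,0,9.4]],"rot":[[0,0,0],[0,0,0],[0,0,0],[0,0,0],[0,0,0],[0,0,0],[0,0,0]]}';python3 -m pendant '{"offset":[[0,0,0],[0,0,0],[0,0,0],[0,0,0],[0,0,0],[0,0,0],[0,0,0],[0,0,0]],"rot":[[0,0,0],[0,0,0],[0,0,0],[0,0,0],[0,0,0],[0,0,0],[0,0,0],[0,0,0]]}' 4.5; python3 meas.py w13 | head -1;  python3 -c "
from h import *
im=eyes.read_camera('scene')[190:300,200:310,::-1];cv2.imwrite('pics/s13.png',cv2.resize(im,None,fx=5,fy=5,interpolation=2))"
```

```text
clock: 20.0
tcp_pos: [0.4661, 0.2782, 0.0956]
orientation: [[0.829, 0.559, 0.001], [0.559, -0.829, 0.001], [0.002, 0.0, -1.0]]
ft_force: [0.7, -0.0, -0.6]
grip_width: 0.0856
clock: 20.8
tcp_pos: [0.4667, 0.2789, 0.0965]
orientation: [[0.829, 0.56, 0.003], [0.56, -0.829, 0.001], [0.003, 0.001, -1.0]]
ft_force: [0.1, -0.4, 6.3]
grip_width: 0.0615
[0.4667 0.2789 0.0965] 0.0016497432730208641
```

View pics/w13.png

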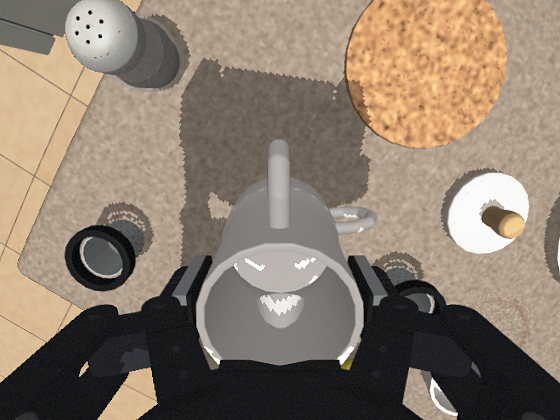

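View pics/s13.png

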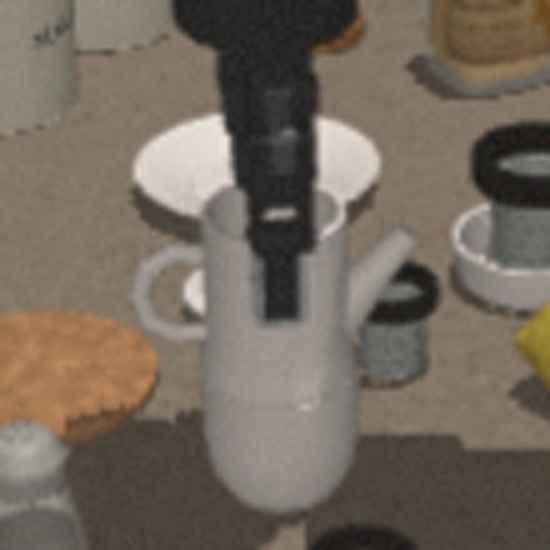

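Gripped at 61.5 mm. I'll lift it slowly and check that the cup stays down.

```bash
python3 -m pendant '{"offset":[[0,0,-0.3],[0,0,-0.8],[0,0,-1.5],[0,0,-2.5],[0,0,-4],[0,0,-5.5],[0,0,-6.5],[0,0,-7],[0,0,-7]],"rot":[[0,0,0],[0,0,0],[0,0,0],[0,0,0],[0,0,0],[0,0,0],[0,0,0],[0,0,0],[0,0,0]]}'; python3 meas.py w14 | head -1;  python3 -c "
from h import *
im=eyes.read_camera('scene')[150:300,190:310,::-1];cv2.imwrite('pics/s14.png',cv2.resize(im,None,fx=4,fy=4,interpolation=2))"
```

```text
clock: 21.8
tcp_pos: [0.4661, 0.2786, 0.1661]
orientation: [[0.829, 0.56, 0.002], [0.56, -0.829, 0.001], [0.003, 0.0, -1.0]]
ft_force: [-0.5, 1.1, -3.5]
grip_width: 0.0619
[0.4661 0.2786 0.1661] 0.02154006061252285
```

View pics/s14.png

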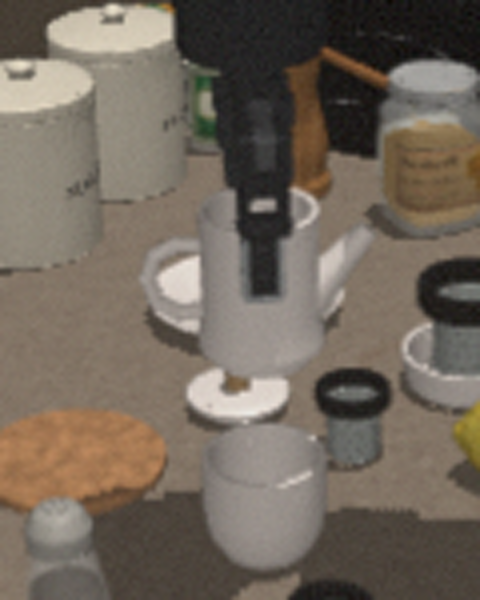

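The pot came away clean and the cup stayed down. Moving over the mat.

```bash
python3 -m pendant '{"offset":[[0.7,0.7,0],[2,2,0],[4,3.8,0],[6,5.7,0],[8,7.5,0],[9.7,9,0],[10.4,9.7,0],[10.5,9.8,0],[10.5,9.8,0],[10.5,9.8,0]],"rot":[[0,0,0],[0,0,0],[0,0,0],[0,0,0],[0,0,0],[0,0,0],[0,0,0],[0,0,0],[0,0,0],[0,0,0]]}'; python3 meas.py w15 | head -1;  python3 -c "
from h import *
im=eyes.read_camera('scene')[150:300,150:310,::-1];cv2.imwrite('pics/s15.png',cv2.resize(im,None,fx=4,fy=4,interpolation=2))
im=eyes.read_camera('top')[100:260,160:360,::-1];cv2.imwrite('pics/t15.png',cv2.resize(im,None,fx=4,fy=3.7,interpolation=2))
plan(.609,.256,.06,-56)"
```

```text
clock: 22.9
tcp_pos: [0.6058, 0.2558, 0.1641]
orientation: [[0.829, 0.56, -0.002], [0.56, -0.829, -0.0], [-0.002, -0.001, -1.0]]
ft_force: [0.0, 0.3, -2.0]
grip_width: 0.0614
[0.6058 0.2558 0.1641] 0.007841715043818446
off [ 0.23  0.16 10.47] rot [-0.01  0.02  0.07] clock 23.05 w 0.06176340708154948
```

View pics/w15.png

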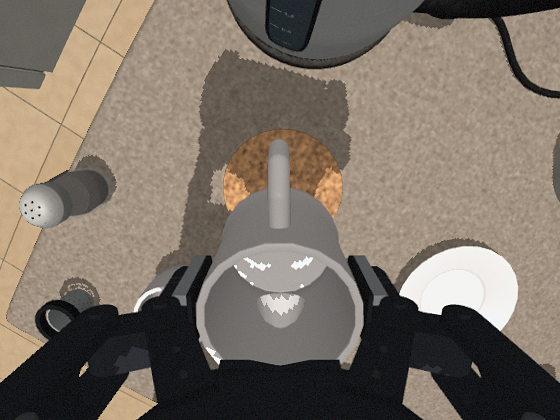

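View pics/s15.png

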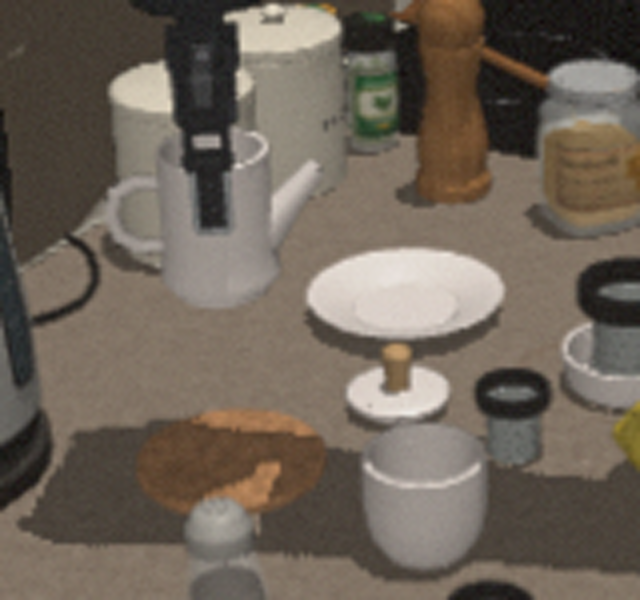

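View pics/t15.png

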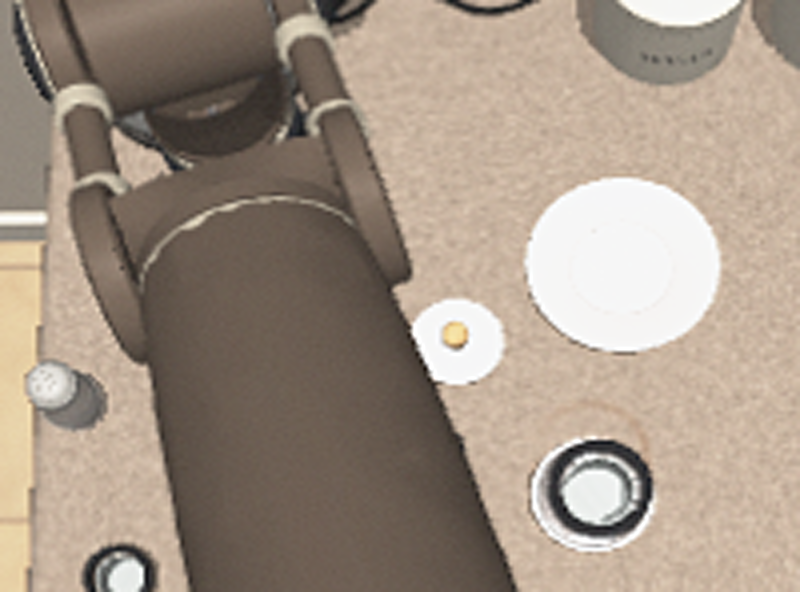

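```bash
python3 - <<'E'
from h import *
np.set_printoptions(precision=4,suppress=True)
s=sensors.observe();t=np.array(s['tcp_pos']);R=np.array(s['orientation'])
for uv in((283,128.5),(222.5,185),(342.5,185)): print(R.T@(onz('wrist',uv,.008)-t))
# basket collar vs bowl in top (rim/collar)
print(onz('top',(160+600/4,100+489/3.7),.07),onz('top',(160+594/4,100+494/3.7),.024))
E
```

```text
[0.058  0.002  0.1567]
[ 0.0068 -0.0541  0.1568]
[0.0068 0.0575 0.1567]
[0.437  0.0534 0.07  ] [0.4391 0.055  0.024 ]
```

Basket and bowl agree to about 3 mm from the top camera. The mat is about 2 mm off, so I'll correct and lower.

```bash
python3 -m pendant '{"offset":[[0.1,0.2,1.5],[0.1,0.2,4],[0.1,0.2,6.5],[0.1,0.2,8.5],[0.1,0.2,10],[0.1,0.2,10.5],[0.1,0.2,10.5],[0.1,0.2,10.5]],"rot":[[0,0,0],[0,0,0],[0,0,0],[0,0,0],[0,0,0],[0,0,0],[0,0,0],[0,0,0]]}'; python3 -m pendant '{"offset":[[0,0,0.2],[0,0,0.4],[0,0,0.4],[0,0,0.4]],"rot":[[0,0,0],[0,0,0],[0,0,0],[0,0,0]]}'; python3 meas.py w16 | head -1;  python3 -c "
from h import *
im=eyes.read_camera('scene')[150:300,150:310,::-1];cv2.imwrite('pics/s16.png',cv2.resize(im,None,fx=4,fy=4,interpolation=2))"
```

```text
clock: 23.85
tcp_pos: [0.61, 0.255, 0.0606]
orientation: [[0.829, 0.56, 0.002], [0.56, -0.829, 0.001], [0.002, 0.001, -1.0]]
ft_force: [-0.1, 1.2, -2.5]
grip_width: 0.0618
clock: 24.25
tcp_pos: [0.6092, 0.2547, 0.0559]
orientation: [[0.829, 0.56, 0.0], [0.56, -0.829, 0.0], [0.0, 0.0, -1.0]]
ft_force: [0.6, 0.6, -2.2]
grip_width: 0.0616
[0.6092 0.2547 0.0559] 0.0015877706725597237
```

View pics/s16.png

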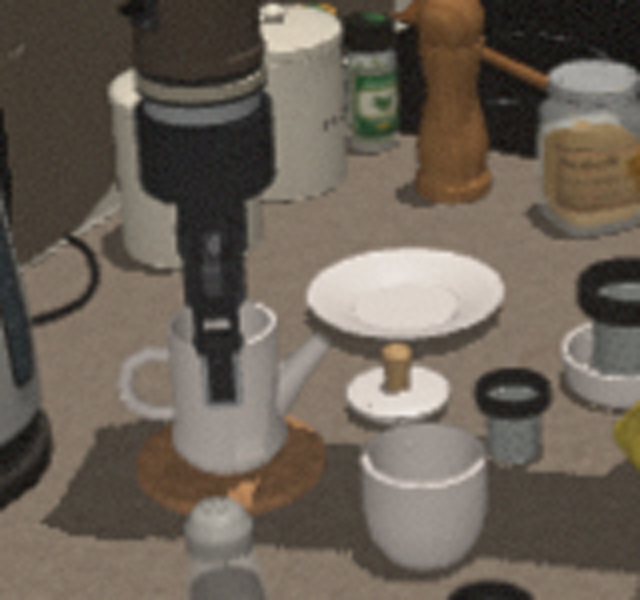

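```bash
python3 - <<'E'
from h import *
np.set_printoptions(precision=4,suppress=True)
im=eyes.read_camera('scene')[235:290,175:240,::-1].copy()
cv2.imwrite('pics/s17.png',cv2.resize(im,None,fx=10,fy=10,interpolation=2))
im0=cv2.imread('pics/scene0.png');cv2.imwrite('pics/s17b.png',cv2.resize(im0[235:290,175:240],None,fx=10,fy=10,interpolation=2))
E
```

```text
(no output)
```

View pics/s17.png

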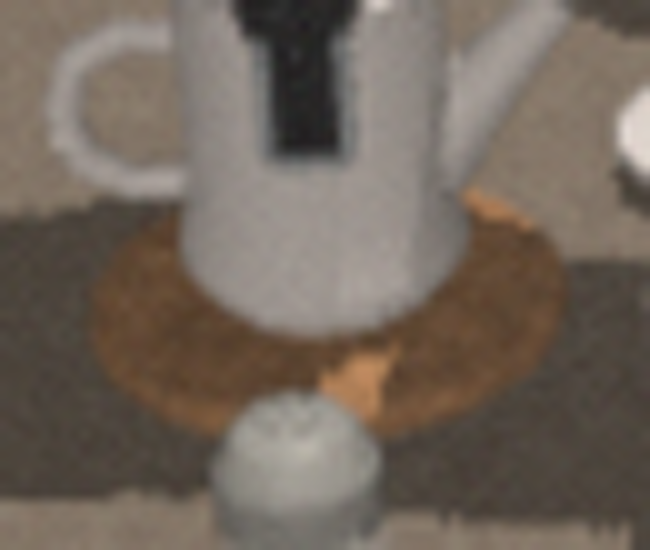

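View pics/s17b.png

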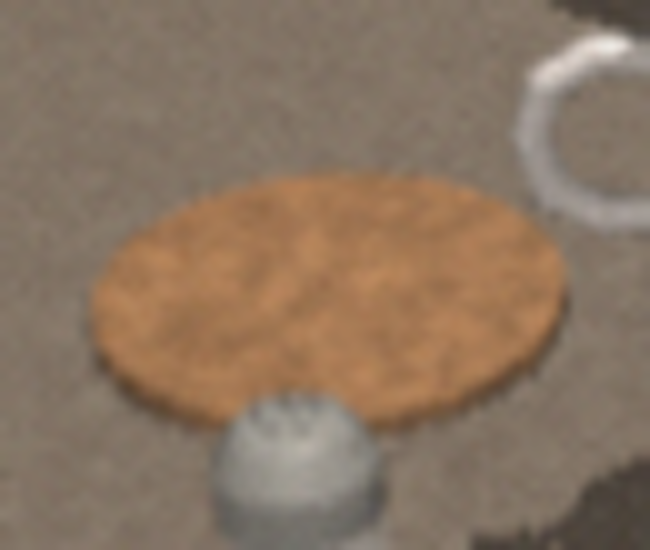

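```bash
python3 - <<'E'
from h import *
np.set_printoptions(precision=4,suppress=True)
P=lambda u,v,z: onz('scene',(175+u/10-.05,235+v/10-.05),z)
far=P(335,172,.008);near=P(330,428,.008);l=P(92,305,.008);r=P(567,275,.008)
print(far,near,np.linalg.norm(far-near),l,r,np.linalg.norm(l-r)); c1=(far+near)/2;print('mat c',c1,(l+r)/2)
for z in(.0114,.008): 
  b=P(325,333,z);v=np.array([.445,-.895,0]);print('pot c',b+v*.0335, 'left/right edges',P(182,240,z),P(470,225,z))
# expected near-edge pixel of a base circle centred at mat centre
th=np.linspace(0,6.28,60)
for c in((.6092,.2547),(.6043,.2555)):
  q=np.array([proj('scene',[c[0]+.0335*np.cos(t),c[1]+.0335*np.sin(t),.0114]) for t in th]);i=q[:,1].argmax();print('expected near px crop',(q[i]-[175,235])*10, (q.min(0)-[175,235])*10,(q.max(0)-[175,235])*10)
E
```

```text
[0.633  0.2081 0.008 ] [0.5714 0.3051 0.008 ] 0.11492635314164677 [0.6504 0.2854 0.008 ] [0.5574 0.2247 0.008 ] 0.11108744851054228
mat c [0.6022 0.2566 0.008 ] [0.6039 0.2551 0.008 ]
pot c [0.6062 0.2461 0.0114] left/right edges [0.6448 0.2561 0.0114] [0.5869 0.2199 0.0114]
pot c [0.6094 0.2416 0.008 ] left/right edges [0.6483 0.2514 0.008 ] [0.5901 0.2151 0.008 ]
expected near px crop [291.542  347.2866] [167.0665 198.8102] [453.3378 347.2866]
expected near px crop [307.5596 354.0032] [182.4515 204.8966] [469.3125 354.0032]
```

The scene view hints that the pot may sit up to about 10 mm towards -y on the mat, while the wrist view disagrees. I'll touch down to fix the height, then check again.

```bash
python3 -m pendant '{"offset":[[0,0,0.1],[0,0,0.2],[0,0,0.2],[0,0,0.2]],"rot":[[0,0,0],[0,0,0],[0,0,0],[0,0,0]]}'; python3 -m pendant '{"offset":[[0,0,0.1],[0,0,0.2],[0,0,0.2],[0,0,0.2]],"rot":[[0,0,0],[0,0,0],[0,0,0],[0,0,0]]}'
```

```text
clock: 24.8
tcp_pos: [0.609, 0.2546, 0.0535]
orientation: [[0.829, 0.56, -0.0], [0.56, -0.829, -0.0], [-0.0, -0.0, -1.0]]
ft_force: [0.1, -0.6, -2.7]
grip_width: 0.0615
clock: 25.2
tcp_pos: [0.6093, 0.2547, 0.0526]
orientation: [[0.829, 0.56, 0.0], [0.56, -0.829, 0.0], [0.0, 0.0, -1.0]]
ft_force: [-2.8, -1.1, 4.9]
grip_width: 0.0618
```

```bash
python3 - <<'E'
from h import *
im=eyes.read_camera('scene')[235:290,175:240,::-1].copy()
cv2.imwrite('pics/s18.png',cv2.resize(im,None,fx=10,fy=10,interpolation=2))
s=sensors.observe()
cv2.imwrite('pics/w18.png',eyes.read_camera('wrist')[...,::-1])
E
```

```text
(no output)
```

View pics/s18.png

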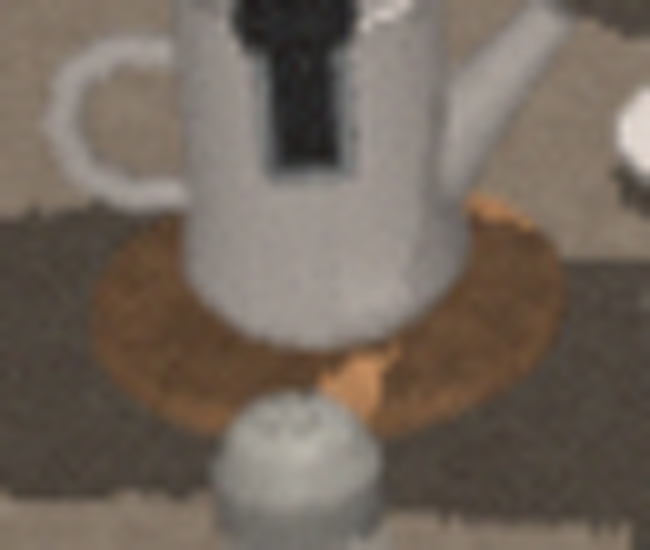

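View pics/w18.png

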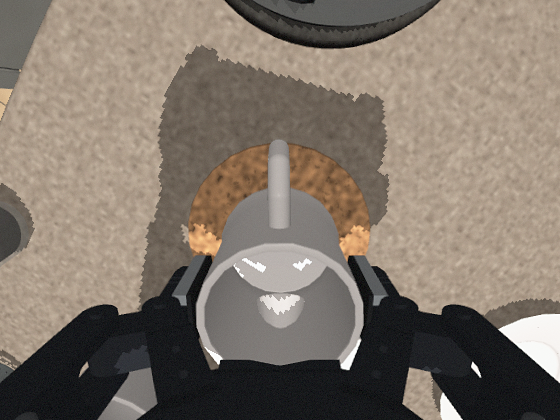

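Contact came at the predicted height. The wrist view has the mat edges at u = 190/370 and the pot centred at 280, so it's laterally centred. Release, rise, and check from the top.

```bash
python3 -m pendant '{"offset":[[0,0,0],[0,0,0],[0,0,0],[0,0,0],[0,0,-1],[0,0,-3],[0,0,-6],[0,0,-10],[0,0,-13.5],[0,0,-15],[0,0,-15]],"rot":[[0,0,0],[0,0,0],[0,0,0],[0,0,0],[0,0,0],[0,0,0],[0,0,0],[0,0,0],[0,0,0],[0,0,0],[0,0,0]]}' 8.54;  python3 -c "
from h import *
plan(.5548,.1502,.15,-56)"
```

```text
clock: 26.4
tcp_pos: [0.6113, 0.2554, 0.2056]
orientation: [[0.829, 0.56, 0.007], [0.56, -0.829, 0.002], [0.007, 0.002, -1.0]]
ft_force: [0.1, 0.4, -0.0]
grip_width: 0.0851
off [-10.6    5.55   5.49] rot [ 0.11 -0.4   0.03] clock 26.4 w 0.08514874872028813
```

```bash
python3 -m pendant '{"offset":[[-1,0.5,0],[-3,1.6,0],[-5.5,3,0],[-8,4.3,1],[-9.7,5.3,3],[-10.4,5.6,5],[-10.4,5.6,6],[-10.4,5.6,6],[-10.4,5.6,6]],"rot":[[0,0,0],[0,0,0],[0,0,0],[0,0,0],[0,0,0],[0,0,0],[0,0,0],[0,0,0],[0,0,0]]}' 4; python3 meas.py w19 | head -1;  python3 -c "
from h import *
im=eyes.read_camera('top')[120:260,160:360,::-1];cv2.imwrite('pics/t19.png',cv2.resize(im,None,fx=4,fy=4,interpolation=2))"
```

```text
clock: 27.3
tcp_pos: [0.554, 0.1502, 0.141]
orientation: [[0.829, 0.56, -0.001], [0.56, -0.829, -0.0], [-0.001, -0.001, -1.0]]
ft_force: [-0.4, 0.6, -0.6]
grip_width: 0.04
[0.554  0.1502 0.141 ] 0.02663307568720315
```

View pics/w19.png

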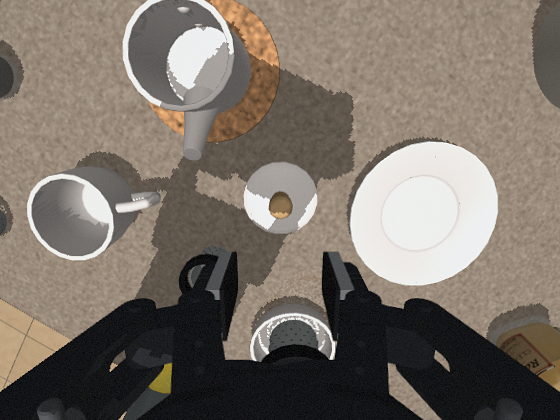

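View pics/t19.png

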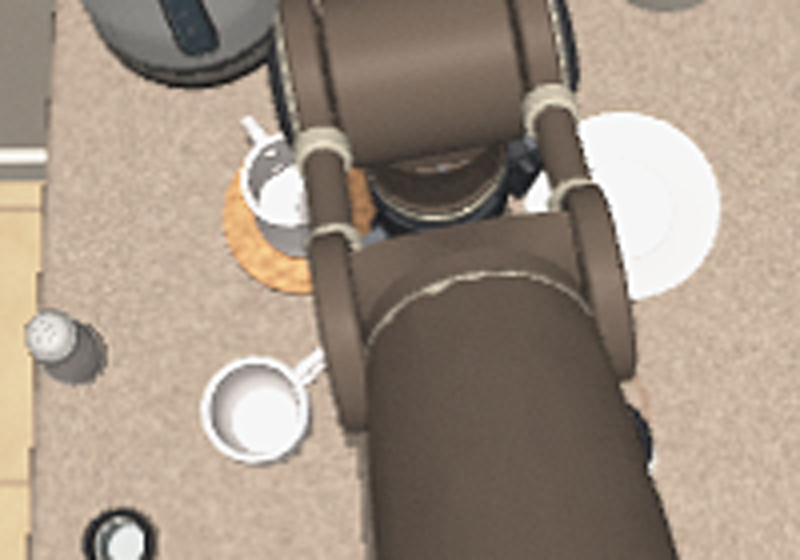

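```bash
cat > circ.py <<'E'
from h import *
from scipy.optimize import least_squares
def fitc(name,pts,z,r,s=None):
    P=np.array([onz(name,p,z,s)[:2] for p in pts])
    f=least_squares(lambda c:np.hypot(*(P-c[:2]).T)-r,P.mean(0)); return f.x.round(4),(f.fun*1000).round(1)
E
python3 - <<'E'
from circ import *
im=cv2.imread('pics/w19.png');hsv=cv2.cvtColor(im,cv2.COLOR_BGR2HSV)
m=cv2.inRange(hsv,(5,80,40),(22,255,255));m[150:]=0
cs=max(cv2.findContours(m,0,1)[0],key=cv2.contourArea)[:,0]
h=cv2.convexHull(cs)[:,0]; h=np.array([p for p in h if p[1]>2]);print(h.tolist())
# outer mat points: those with u>225 or v>115
o=[p for p in h if (p[0]>250 or p[1]>120) and not 180<p[0]<205]
print('mat',fitc('wrist',o,.008,.056))
print('rim',fitc('wrist',[(123.5,50),(236,62),(180,109.5),(130,80),(150,103),(215,100),(228,25)],.093,.031))
cv2.imwrite('pics/w19c.png',cv2.resize(im[0:160,100:300],None,fx=4,fy=3.75,interpolation=2))
E
```

```text
[[245, 6], [248, 8], [256, 15], [261, 20], [269, 32], [272, 38], [276, 48], [279, 64], [279, 75], [278, 85], [277, 89], [275, 96], [268, 111], [260, 121], [257, 124], [251, 129], [247, 132], [235, 138], [227, 140], [218, 142], [213, 142], [206, 141]]
mat (array([0.6096, 0.2564]), array([-0.2,  0. , -0.2, -0.2, -0. , -0. , -0.1,  0.1, -0. ,  0. ,  0.3,
        0.1,  0.1,  0. ,  0.2,  0.1, -0.2,  0.2, -0.1, -0.7]))
rim (array([0.6097, 0.2553]), array([-0.2,  0.6, -1.2,  0.5,  0.7,  0.2, -0.2]))
```

View pics/w19c.png

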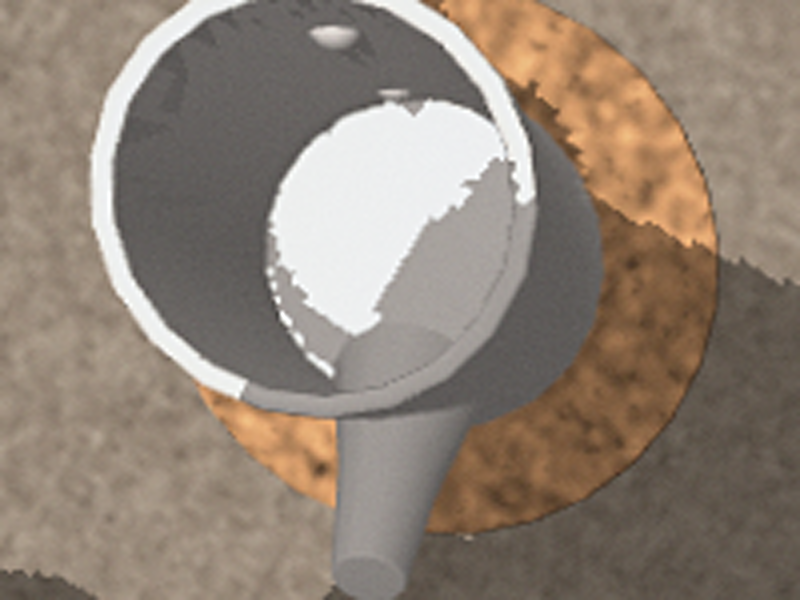

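The circle fits in this view put the mat at (0.6096,0.2564) and the pot rim at (0.6097,0.2553), about 1 mm apart. The scene hint was only the rounded base edge. Now the lid: the knob is at (280,203), in line with the fingers.

```bash
python3 -m pendant '{"offset":[[0,0,2],[0,0,5],[0,0,8],[0,0,10.5],[0,0,11.5],[0,0,11.9],[0,0,11.9],[0,0,11.9]],"rot":[[0,0,0],[0,0,0],[0,0,0],[0,0,0],[0,0,0],[0,0,0],[0,0,0],[0,0,0]]}' 5; python3 -m pendant '{"offset":[[0,0,0],[0,0,0],[0,0,0],[0,0,0],[0,0,0],[0,0,0],[0,0,0],[0,0,0],[0,0,0]],"rot":[[0,0,0],[0,0,0],[0,0,0],[0,0,0],[0,0,0],[0,0,0],[0,0,0],[0,0,0],[0,0,0]]}' 0;python3 meas.py w20 | head -1
```

```text
clock: 28.2
tcp_pos: [0.5558, 0.1504, 0.0242]
orientation: [[0.829, 0.56, 0.003], [0.56, -0.829, 0.001], [0.003, 0.001, -1.0]]
ft_force: [-0.4, -0.2, -0.4]
grip_width: 0.0499
clock: 29.1
tcp_pos: [0.5551, 0.1503, 0.024]
orientation: [[0.829, 0.559, 0.002], [0.559, -0.829, 0.001], [0.002, 0.001, -1.0]]
ft_force: [-1.9, 0.4, 6.4]
grip_width: 0.0158
[0.5551 0.1503 0.024 ] 0.0028918240218551725
```

View pics/w20.png

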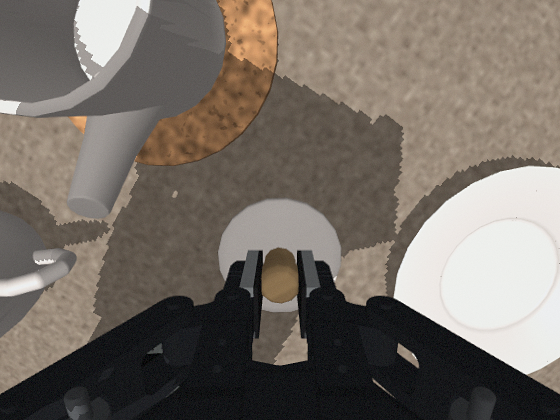

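```bash
python3 - <<'E'
from circ import *
s=sensors.observe()
im=cv2.imread('pics/w20.png');cv2.imwrite('pics/w20c.png',cv2.resize(im[180:330,200:360],None,fx=4,fy=4,interpolation=2))
pts=[(218.5,255),(341.5,255),(280,198),(240,210.5),(320,210.5)]
f=fitc('wrist',pts,.015,.032);print('disc w20',f)
d=np.array([.6097,.2553])-f[0]; R=np.array(s['orientation']); print(d,(R.T@[d[0],d[1],0])*100)
E
```

```text
disc w20 (array([0.5553, 0.1515]), array([-1. , -1. , -0.1,  0.1,  0.1]))
[0.0544 0.1038] [10.31616193 -5.56008865  0.01474362]
```

View pics/w20c.png

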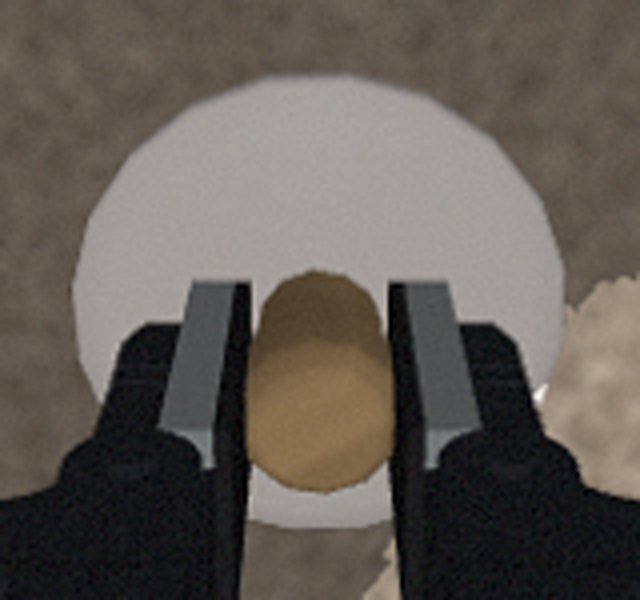

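```bash
python3 -m pendant '{"offset":[[0,0,-0.5],[0,0,-2],[0,0,-5],[0,0,-8.5],[0,0,-11.5],[0,0,-13],[2,-1,-13.5],[4.5,-2.4,-13.5],[7,-3.8,-13.5],[9,-4.9,-13.5],[10.3,-5.6,-13.5],[10.3,-5.6,-13.5]],"rot":[[0,0,0],[0,0,0],[0,0,0],[0,0,0],[0,0,0],[0,0,0],[0,0,0],[0,0,0],[0,0,0],[0,0,0],[0,0,0],[0,0,0]]}'; python3 -m pendant '{"offset":[[0,0,0],[0,0,0],[0,0,0]],"rot":[[0,0,0],[0,0,0],[0,0,0]]}'; python3 meas.py w21 | head -1;python3 -c "
from h import *
plan(.6093,.2545,.122,-56)
im=eyes.read_camera('scene')[150:300,150:310,::-1];cv2.imwrite('pics/s21.png',cv2.resize(im,None,fx=4,fy=4,interpolation=2))"
```

```text
clock: 30.35
tcp_pos: [0.6085, 0.2553, 0.1572]
orientation: [[0.828, 0.561, -0.0], [0.561, -0.828, 0.0], [-0.0, -0.0, -1.0]]
ft_force: [-0.4, 0.1, -0.5]
grip_width: 0.0164
clock: 30.65
tcp_pos: [0.6078, 0.253, 0.1575]
orientation: [[0.829, 0.559, -0.001], [0.559, -0.829, -0.001], [-0.001, -0.0, -1.0]]
ft_force: [0.0, -0.5, -0.1]
grip_width: 0.016
[0.6078 0.253  0.1575] 0.004825775577921101
off [ 0.19 -0.04  3.57] rot [ 0.    0.03 -0.03] clock 30.7 w 0.015746167884287864
```

View pics/w21.png

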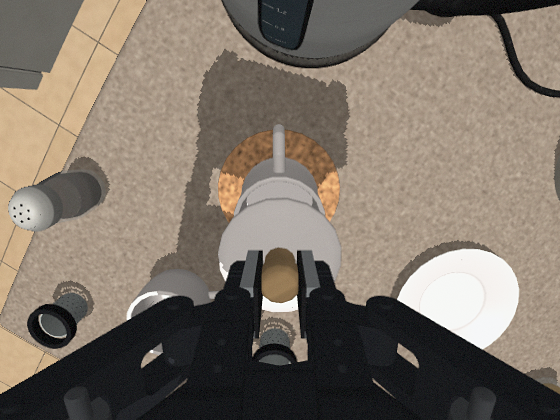

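View pics/s21.png

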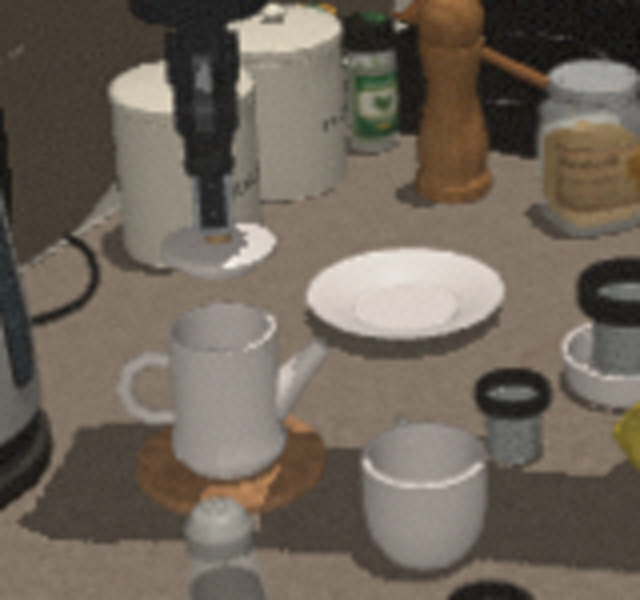

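```bash
python3 -m pendant '{"offset":[[0.05,0,1],[0.05,0,2.2],[0.05,0,3.2],[0.05,0,3.6],[0.05,0,3.6],[0.05,0,3.6]],"rot":[[0,0,0],[0,0,0],[0,0,0],[0,0,0],[0,0,0],[0,0,0]]}';python3 -m pendant '{"offset":[[0,0,0.15],[0,0,0.3],[0,0,0.45],[0,0,0.6],[0,0,0.6],[0,0,0.6]],"rot":[[0,0,0],[0,0,0],[0,0,0],[0,0,0],[0,0,0],[0,0,0]]}';  python3 -c "
from h import *
im=eyes.read_camera('scene')[200:280,170:270,::-1];cv2.imwrite('pics/s22.png',cv2.resize(im,None,fx=7,fy=7,interpolation=2))"
```

```text
clock: 31.35
tcp_pos: [0.6087, 0.2544, 0.1215]
orientation: [[0.829, 0.56, -0.0], [0.56, -0.829, -0.0], [-0.0, -0.0, -1.0]]
ft_force: [-0.4, 0.0, -0.7]
grip_width: 0.016
clock: 31.95
tcp_pos: [0.6086, 0.2543, 0.1156]
orientation: [[0.829, 0.559, -0.0], [0.559, -0.829, -0.0], [-0.0, -0.0, -1.0]]
ft_force: [0.1, 0.2, -0.8]
grip_width: 0.0157
```

View pics/s22.png

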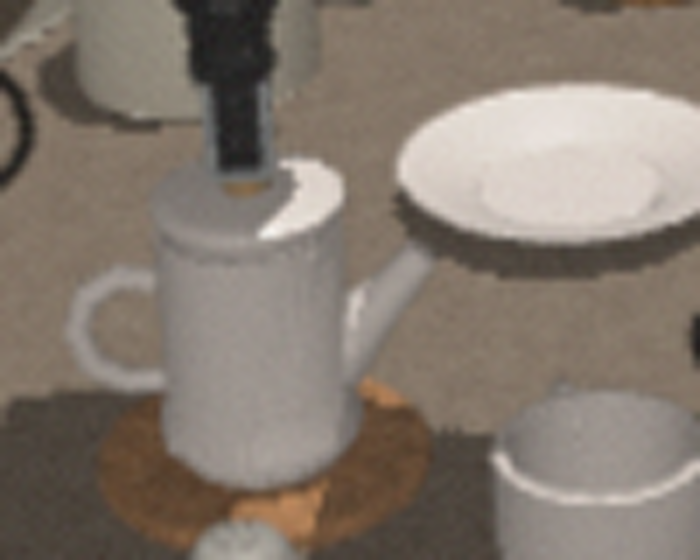

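No contact force at a level just inside the mouth, so I'll continue down to the seat.

```bash
python3 -m pendant '{"offset":[[0,0,0.12],[0,0,0.25],[0,0,0.37],[0,0,0.5],[0,0,0.5],[0,0,0.5]],"rot":[[0,0,0],[0,0,0],[0,0,0],[0,0,0],[0,0,0],[0,0,0]]}';python3 -m pendant '{"offset":[[0,0,0.1],[0,0,0.2],[0,0,0.2],[0,0,0.2]],"rot":[[0,0,0],[0,0,0],[0,0,0],[0,0,0]]}'
```

```text
clock: 32.6
tcp_pos: [0.6086, 0.2543, 0.1106]
orientation: [[0.829, 0.56, -0.0], [0.56, -0.829, -0.0], [-0.0, -0.0, -1.0]]
ft_force: [0.2, -0.6, -1.0]
grip_width: 0.0158
clock: 33.0
tcp_pos: [0.6089, 0.2544, 0.109]
orientation: [[0.829, 0.56, 0.0], [0.56, -0.829, 0.0], [0.0, 0.0, -1.0]]
ft_force: [-1.0, -0.3, 1.8]
grip_width: 0.0159
```

The lid is seated at exactly the predicted height (TCP 0.109). Release and rise.

```bash
python3 -m pendant '{"offset":[[0,0,0],[0,0,0],[0,0,0],[0,0,0],[0,0,-0.5],[0,0,-2],[0,0,-4.5],[0,0,-8],[0,0,-11],[0,0,-12],[0,0,-12]],"rot":[[0,0,0],[0,0,0],[0,0,0],[0,0,0],[0,0,0],[0,0,0],[0,0,0],[0,0,0],[0,0,0],[0,0,0],[0,0,0]]}' 4.5; python3 -m pendant '{"offset":[[-3,0,0],[-7,0,0],[-10,0,0],[-12,0,0],[-12,0,0],[-12,0,0],[-12,0,0]],"rot":[[0,0,0],[0,0,0],[0,0,0],[0,0,0],[0,0,0],[0,0,0],[0,0,0]]}' 8.54; python3 meas.py w23 | head -1;  python3 -c "
from h import *
im=eyes.read_camera('scene')[200:280,170:270,::-1];cv2.imwrite('pics/s23.png',cv2.resize(im,None,fx=7,fy=7,interpolation=2))"
```

```text
clock: 34.1
tcp_pos: [0.6103, 0.2549, 0.2321]
orientation: [[0.829, 0.56, 0.006], [0.56, -0.829, 0.002], [0.006, 0.002, -1.0]]
ft_force: [0.3, 0.1, 0.7]
grip_width: 0.0448
clock: 34.8
tcp_pos: [0.5098, 0.1876, 0.2281]
orientation: [[0.829, 0.56, -0.0], [0.56, -0.829, 0.0], [-0.0, -0.0, -1.0]]
ft_force: [0.0, 0.1, 0.6]
grip_width: 0.0852
[0.5098 0.1876 0.2281] 0.01256295179817908
```

View pics/s23.png

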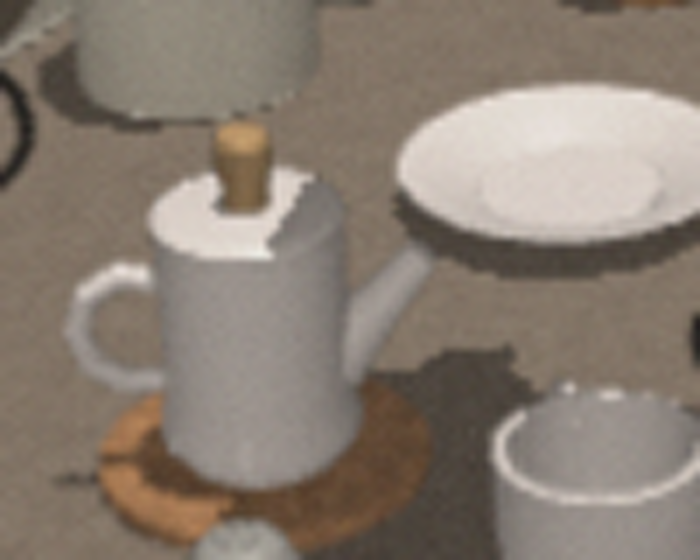

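View pics/w23.png

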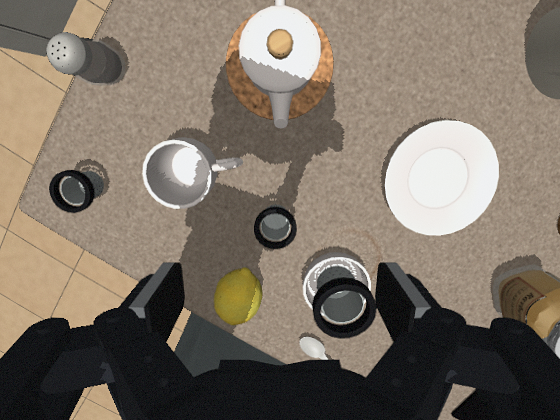

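The lid is seated flush. Next, the cup's axis and handle direction, plus the saucer, from this view.

```bash
python3 - <<'E'
from circ import *
im=cv2.imread('pics/w23.png')
cv2.imwrite('pics/w23c.png',cv2.resize(im[130:220,130:255],None,fx=6,fy=6,interpolation=2))
hsv=cv2.cvtColor(im,cv2.COLOR_BGR2HSV)
m=cv2.inRange(hsv,(0,0,150),(180,40,255));m[:, :370]=0;m[:110]=0;m[240:]=0;m[:,502:]=0
c=max(cv2.findContours(m,0,1)[0],key=cv2.contourArea);h=cv2.convexHull(c)[:,0]
print('saucer',fitc('wrist',h,.016,.066))
E
```

```text
saucer (array([0.6114, 0.0383]), array([-0.5, -0.4, -0.3, -0.2, -0.1, -0.3,  0. , -0.1, -0.2, -0.4, -0.2,
       -0.2, -0. , -0.4, -0.3, -0.1, -0. , -0.3, -0.4, -0.3, -0.6, -0.5,
       -0. , -0.1, -0.1,  0.3, -0.2, -0.2, -0.3, -0.4, -0.4, -0.5, -0.2,
       -0.1, -0.1, -0.1, -0. , -0.2, -0. , -0.3,  0. , -0.1, -0.1, -0.1,
       -0.1, -0.1]))
```

View pics/w23c.png

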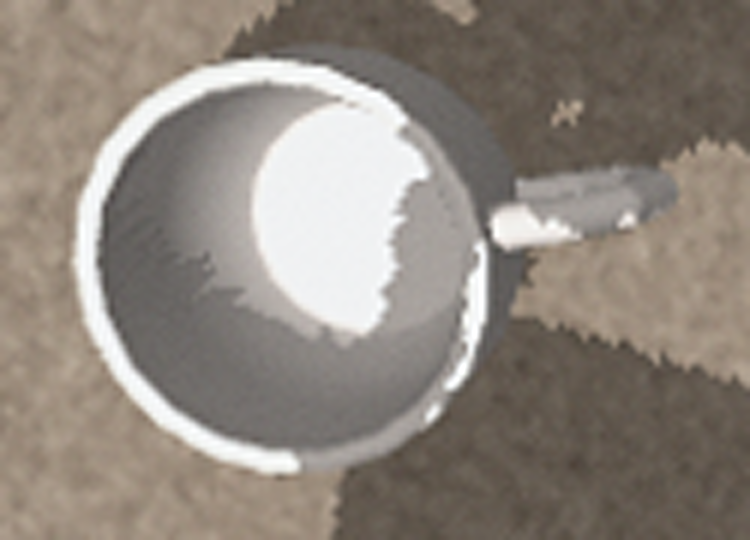

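```bash
python3 - <<'E'
from circ import *
q=lambda u,v:(130+u/6,130+v/6)
c=fitc('wrist',[q(*p) for p in((76,255),(285,472),(490,250),(245,57),(110,150),(120,378),(445,405),(405,115))],.060,.034);print('cup rim',c)
for p,z in(((505,228),.056),((560,222),.056),((630,215),.05),((672,190),.035),((600,190),.02)):
    d=onz('wrist',q(*p),z)[:2]-c[0];print(d.round(4),np.degrees(np.arctan2(d[1],d[0])),np.hypot(*d).round(4))
E
```

```text
cup rim (array([0.4657, 0.2779]), array([-0.2, -0.5, -0.2,  0.3, -1.1, -0.6, -0.8, -1.2]))
[ 0.025  -0.0258] -45.9046260760214 0.036
[ 0.0308 -0.0327] -46.70734043066678 0.0449
[ 0.0368 -0.0413] -48.30331118885705 0.0553
[ 0.0413 -0.0446] -47.20115665790211 0.0608
[ 0.0314 -0.0338] -47.096459931016355 0.0461
```

Cup axis (0.4657,0.2779), handle at -47°, so the jaw should be at 43°. Turning by 99° while moving over the cup.

```bash
python3 -m pendant '{"offset":[[0.1,-1,0],[0.3,-2,0],[0.5,-3,0],[0.7,-4,0],[0.8,-5,0],[1,-6,0],[1.1,-7,0],[1.2,-8,0],[1.3,-9,0],[1.4,-9.5,0],[1.4,-10,0],[1.4,-10,0]],"rot":[[0,0,-8],[0,0,-16],[0,0,-24],[0,0,-32],[0,0,-40],[0,0,-48.5],[0,0,-57],[0,0,-65.5],[0,0,-74],[0,0,-82.5],[0,0,-91],[0,0,-99]]}'; python3 -m pendant '{"offset":[[0,0,2],[0,0,4],[0,0,5],[0,0,5],[0,0,5]],"rot":[[0,0,0],[0,0,0],[0,0,0],[0,0,0],[0,0,0]]}'; python3 meas.py w24|head -1;python3 -c "
from h import *
plan(.4657,.2779,.1,43)"
```

```text
clock: 36.1
tcp_pos: [0.465, 0.279, 0.2285]
orientation: [[-0.687, 0.726, -0.0], [0.726, 0.687, 0.0], [0.0, 0.0, -1.0]]
ft_force: [-0.3, -0.6, 0.9]
grip_width: 0.0856
clock: 36.6
tcp_pos: [0.4653, 0.2782, 0.1789]
orientation: [[-0.682, 0.731, 0.0], [0.731, 0.682, 0.0], [-0.0, 0.0, -1.0]]
ft_force: [0.2, -0.1, 0.1]
grip_width: 0.085
[0.4653 0.2782 0.1789] 0.017311544097778513
off [-0.03 -0.04  7.95] rot [0.08 0.02 0.02] clock 36.65 w 0.08516084518415917
```

View pics/w24.png

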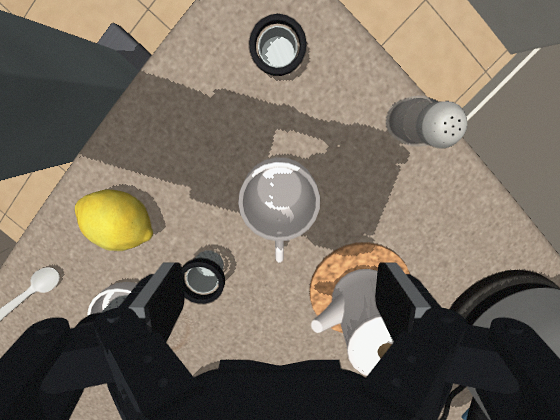

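The cup handle points straight along -x of the tool (279,252) and the cup is centred (280,202). Descending to grip near the rim.

```bash
python3 -m pendant '{"offset":[[0,0,2],[0,0,5],[0,0,8.5],[0,0,12],[0,0,14.5],[0,0,15.6],[0,0,15.6],[0,0,15.6]],"rot":[[0,0,0],[0,0,0],[0,0,0],[0,0,0],[0,0,0],[0,0,0],[0,0,0],[0,0,0]]}';python3 -m pendant '{"offset":[[0,0,0],[0,0,0],[0,0,0],[0,0,0],[0,0,0],[0,0,0],[0,0,0],[0,0,0]],"rot":[[0,0,0],[0,0,0],[0,0,0],[0,0,0],[0,0,0],[0,0,0],[0,0,0],[0,0,0]]}' 5; python3 meas.py w25 | head -1
```

```text
clock: 37.45
tcp_pos: [0.4663, 0.2786, 0.0241]
orientation: [[-0.682, 0.731, 0.002], [0.731, 0.682, 0.001], [-0.001, 0.003, -1.0]]
ft_force: [0.1, 0.1, 0.4]
grip_width: 0.0855
clock: 38.25
tcp_pos: [0.4667, 0.2788, 0.0249]
orientation: [[-0.682, 0.731, 0.004], [0.731, 0.682, 0.002], [-0.001, 0.004, -1.0]]
ft_force: [-0.3, 0.1, 6.7]
grip_width: 0.0656
[0.4667 0.2788 0.0249] 0.0010882511634794565
```

View pics/w25.png

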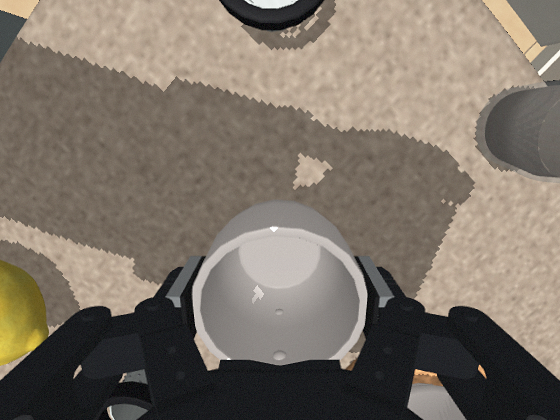

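Cup gripped at 65.6 mm. Lift 13 cm, which clears the spout, then carry it to the saucer.

```bash
python3 -m pendant '{"offset":[[0,0,-0.5],[0,0,-2],[0,0,-4.5],[0,0,-8],[0,0,-11],[0,0,-13],[0,0,-13],[0,0,-13]],"rot":[[0,0,0],[0,0,0],[0,0,0],[0,0,0],[0,0,0],[0,0,0],[0,0,0],[0,0,0]]}'; python3 -m pendant '{"offset":[[-1.5,-0.3,0],[-4.5,-0.9,0],[-8,-1.6,0],[-12,-2.4,0],[-16,-3.3,0],[-20,-4.1,0],[-23.5,-4.8,0],[-26,-5.3,0],[-27.2,-5.6,0],[-27.5,-5.7,0],[-27.5,-5.7,0],[-27.5,-5.7,0]],"rot":[[0,0,0],[0,0,0],[0,0,0],[0,0,0],[0,0,0],[0,0,0],[0,0,0],[0,0,0],[0,0,0],[0,0,0],[0,0,0],[0,0,0]]}'; python3 meas.py w26 | head -1;python3 -c "
from h import *
plan(.613,.0385,.035,43)
im=eyes.read_camera('scene')[140:290,170:330,::-1];cv2.imwrite('pics/s26.png',cv2.resize(im,None,fx=4,fy=4,interpolation=2))"
```

```text
clock: 39.1
tcp_pos: [0.4647, 0.2778, 0.153]
orientation: [[-0.682, 0.731, 0.001], [0.731, 0.682, 0.0], [-0.0, 0.001, -1.0]]
ft_force: [0.0, -0.8, -1.9]
grip_width: 0.0651
clock: 40.3
tcp_pos: [0.6097, 0.039, 0.152]
orientation: [[-0.683, 0.73, -0.002], [0.73, 0.683, 0.001], [0.002, -0.001, -1.0]]
ft_force: [-0.6, -0.1, -1.8]
grip_width: 0.0653
[0.6097 0.039  0.152 ] 0.00965360780690611
off [-0.28  0.19 11.72] rot [-0.04 -0.07  0.1 ] clock 40.35 w 0.06540204924897462
```

View pics/w26.png

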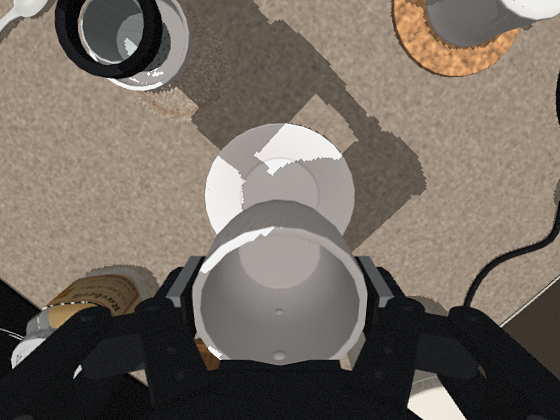

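View pics/s26.png

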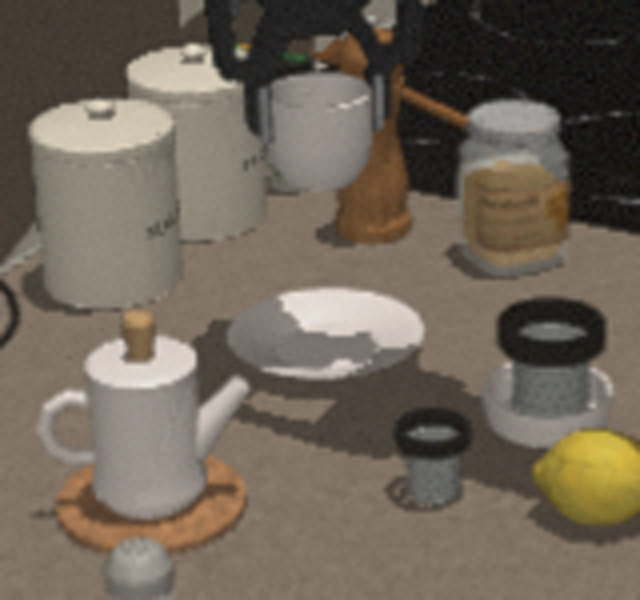

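```bash
python3 - <<'E'
from circ import *
s=sensors.observe();R=np.array(s['orientation']);t=np.array(s['tcp_pos'])
im=cv2.imread('pics/w26.png');cv2.imwrite('pics/w26c.png',cv2.resize(im[110:370,180:380],None,fx=3,fy=2.3*1,interpolation=2))
f=fitc('wrist',[(205,193),(354.5,193),(280,123.5),(226,147),(334,147)],.016,.066);print(f)
g=fitc('wrist',[(193,292),(366.5,292),(280,226),(222,240),(338,240)],t[2]-.0249+.06,.034);print(g)
d=np.r_[f[0]-g[0],0];print('saucer-cup tool',R.T@d*100)
d=np.r_[f[0]-t[:2],0];print('saucer-tcp',R.T@d*100)
E
```

```text
(array([0.6132, 0.0378]), array([-0.1, -0.3,  0.6, -0.5, -0.3]))
(array([0.61  , 0.0409]), array([-0.9, -1. , -0.7,  0.7,  0.7]))
saucer-cup tool [-4.45002512e-01  2.17406343e-02 -3.30336312e-04]
saucer-tcp [-3.14016499e-01  1.31071442e-01 -2.71403522e-04]
```

View pics/w26c.png

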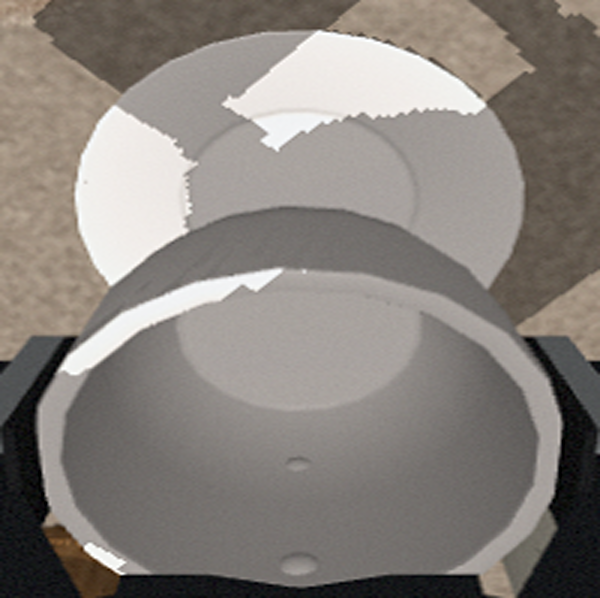

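The saucer centre is about 4 mm towards tool -x of the cup, so I'll correct and lower.

```bash
python3 -m pendant '{"offset":[[-0.4,0.05,1.5],[-0.4,0.05,4],[-0.4,0.05,7],[-0.4,0.05,9.5],[-0.4,0.05,11],[-0.4,0.05,11.5],[-0.4,0.05,11.5],[-0.4,0.05,11.5]],"rot":[[0,0,0],[0,0,0],[0,0,0],[0,0,0],[0,0,0],[0,0,0],[0,0,0],[0,0,0]]}';python3 meas.py w27 | head -1;python3 -c "
from h import *
im=eyes.read_camera('scene')[180:260,190:310,::-1];cv2.imwrite('pics/s27.png',cv2.resize(im,None,fx=6,fy=6,interpolation=2))"
```

```text
clock: 41.2
tcp_pos: [0.6152, 0.0355, 0.0388]
orientation: [[-0.682, 0.731, 0.002], [0.731, 0.682, -0.0], [-0.002, 0.002, -1.0]]
ft_force: [0.2, 0.2, -1.6]
grip_width: 0.0656
[0.6152 0.0355 0.0388] 0.013568344062557544
```

View pics/w27.png

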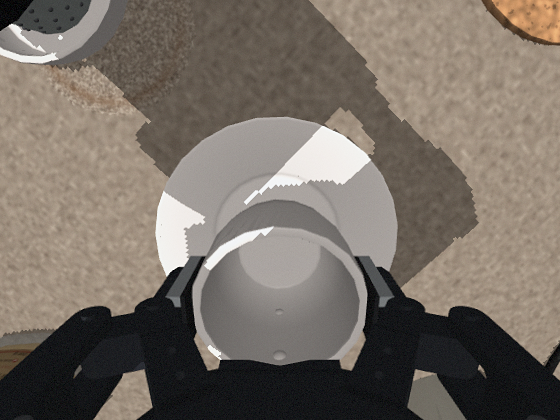

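View pics/s27.png

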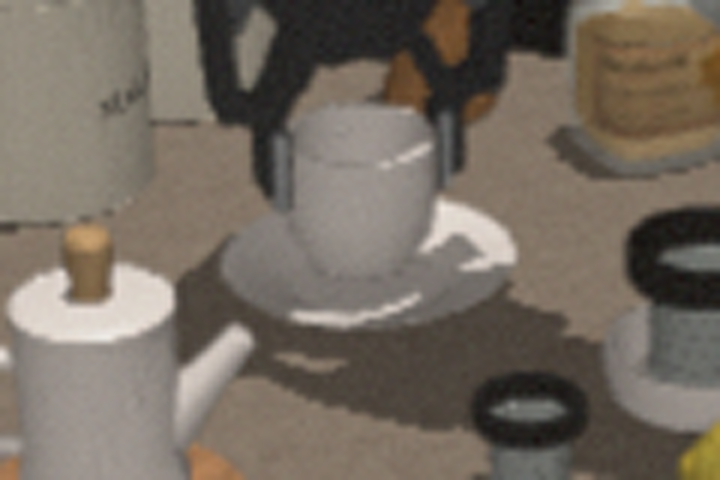

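```bash
python3 - <<'E'
from circ import *
s=sensors.observe();R=np.array(s['orientation']);t=np.array(s['tcp_pos'])
f=fitc('wrist',[(156.5,230),(397.5,230),(278,117),(190,155),(366,155)],.016,.066);print(f)
k=fitc('wrist',[(216.5,213),(338,213),(277.5,173)],.004,.034);print('flat',k)
g=fitc('wrist',[(193,292),(366.5,292),(280,226),(222,240),(338,240)],t[2]-.0249+.06,.034);print(g)
for q in(f,k): print('cup->saucer tool cm',R.T@np.r_[q[0]-g[0],0]*100)
E
```

```text
(array([0.613 , 0.0379]), array([-0.2, -0.5,  0.7, -0.7, -0.2]))
flat (array([0.6103, 0.0406]), array([ 1.9,  1.9, -1. ]))
(array([0.6152, 0.0371]), array([-0.9, -1. , -0.7,  0.7,  0.7]))
cup->saucer tool cm [ 0.2085955  -0.10624221 -0.00071408]
cup->saucer tool cm [ 0.5902056  -0.11939349 -0.00159596]
```

```bash
python3 -m pendant '{"offset":[[0.15,-0.05,0.2],[0.25,-0.1,0.4],[0.25,-0.1,0.6],[0.25,-0.1,0.7],[0.25,-0.1,0.7]],"rot":[[0,0,0],[0,0,0],[0,0,0],[0,0,0],[0,0,0]]}';python3 -m pendant '{"offset":[[0,0,0.08],[0,0,0.15],[0,0,0.15],[0,0,0.15]],"rot":[[0,0,0],[0,0,0],[0,0,0],[0,0,0]]}'
```

```text
clock: 41.8
tcp_pos: [0.6112, 0.0365, 0.0304]
orientation: [[-0.682, 0.731, -0.001], [0.731, 0.682, 0.0], [0.0, -0.0, -1.0]]
ft_force: [-0.1, -0.0, -2.6]
grip_width: 0.0654
clock: 42.2
tcp_pos: [0.6115, 0.0366, 0.0292]
orientation: [[-0.682, 0.731, 0.0], [0.731, 0.682, 0.0], [0.0, 0.0, -1.0]]
ft_force: [-0.7, 0.1, -2.5]
grip_width: 0.0652
```

```bash
python3 -m pendant '{"offset":[[0,0,0.05],[0,0,0.1],[0,0,0.1],[0,0,0.1]],"rot":[[0,0,0],[0,0,0],[0,0,0],[0,0,0]]}';python3 -m pendant '{"offset":[[0,0,0.03],[0,0,0.05],[0,0,0.05]],"rot":[[0,0,0],[0,0,0],[0,0,0]]}'
```

```text
clock: 42.6
tcp_pos: [0.6116, 0.0366, 0.0289]
orientation: [[-0.682, 0.731, 0.0], [0.731, 0.682, -0.0], [-0.0, 0.0, -1.0]]
ft_force: [-3.6, 0.3, 5.4]
grip_width: 0.0654
clock: 42.9
tcp_pos: [0.6117, 0.0365, 0.0289]
orientation: [[-0.682, 0.731, -0.0], [0.731, 0.682, -0.0], [-0.0, -0.0, -1.0]]
ft_force: [-3.6, -0.3, 8.7]
grip_width: 0.0653
```

Contact came at the expected height. Release, rise and back off for the checks.

```bash
python3 -m pendant '{"offset":[[0,0,0],[0,0,0],[0,0,0],[0,0,0],[0,0,-0.5],[0,0,-2],[0,0,-5],[0,0,-9],[0,0,-13],[0,0,-17],[0,0,-20],[0,0,-20]],"rot":[[0,0,0],[0,0,0],[0,0,0],[0,0,0],[0,0,0],[0,0,0],[0,0,0],[0,0,0],[0,0,0],[0,0,0],[0,0,0],[0,0,0]]}' 8.54; python3 -m pendant '{"offset":[[3,-3,0],[6,-6,0],[8,-10,0],[10,-14,0],[12,-18,0],[12,-20,0],[12,-20,0],[12,-20,0]],"rot":[[0,0,0],[0,0,0],[0,0,0],[0,0,0],[0,0,0],[0,0,0],[0,0,0],[0,0,0]]}'; python3 meas.py w28 | head -1;python3 -c "
from h import *
im=eyes.read_camera('scene')[190:320,180:350,::-1];cv2.imwrite('pics/s28.png',cv2.resize(im,None,fx=4.5,fy=4.5,interpolation=2))
im=eyes.read_camera('top')[130:280,160:410,::-1];cv2.imwrite('pics/t28.png',cv2.resize(im,None,fx=3.2,fy=3.2,interpolation=2))"
```

```text
clock: 44.1
tcp_pos: [0.6158, 0.0365, 0.236]
orientation: [[-0.682, 0.731, 0.014], [0.731, 0.682, -0.0], [-0.01, 0.01, -1.0]]
ft_force: [0.2, 0.0, 0.2]
grip_width: 0.0852
clock: 44.9
tcp_pos: [0.3838, -0.0122, 0.2282]
orientation: [[-0.681, 0.732, 0.002], [0.732, 0.681, 0.0], [-0.001, 0.002, -1.0]]
ft_force: [0.4, 0.1, -1.2]
grip_width: 0.0855
[ 0.3838 -0.0122  0.2282] 0.032449423121602296
```

View pics/w28.png

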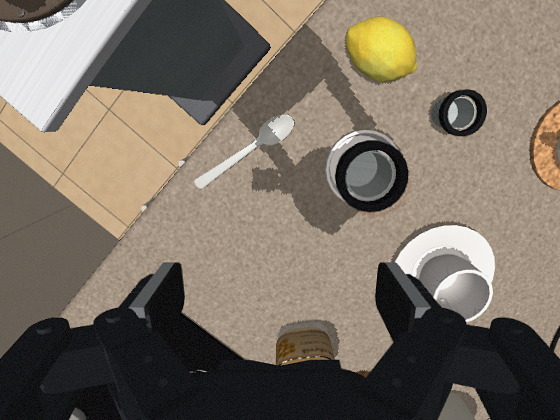

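View pics/s28.png

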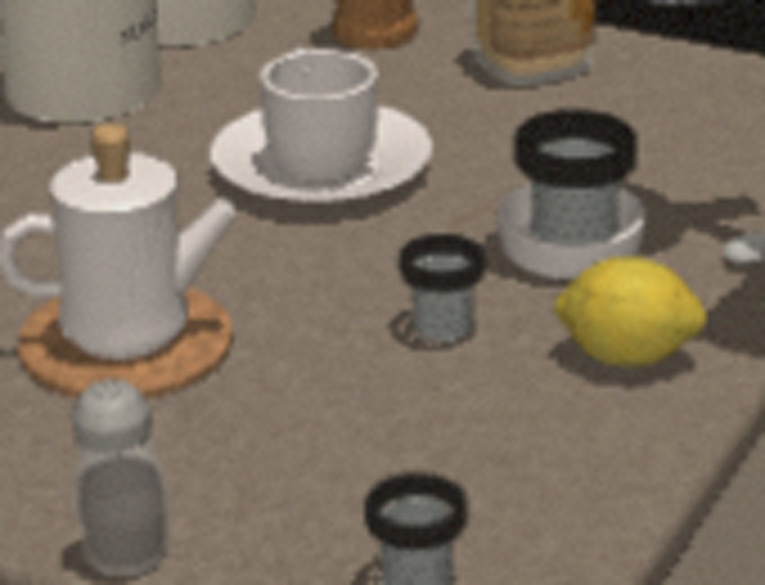

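View pics/t28.png

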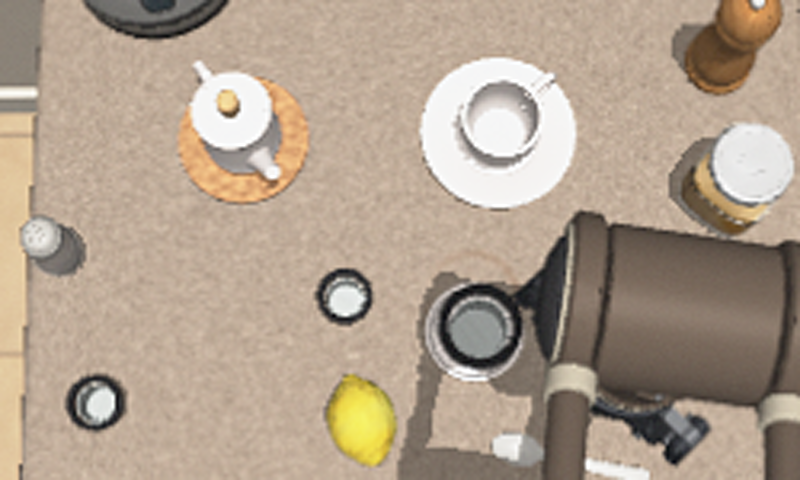

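```bash
python3 - <<'E'
from h import *
im=eyes.read_camera('top')[...,::-1].copy()
a=cv2.resize(im[142:202,285:345],None,fx=9,fy=9,interpolation=2)
b=cv2.resize(im[142:202,210:270],None,fx=4.5,fy=4.5,interpolation=2)
c=cv2.resize(im[205:265,280:340],None,fx=4.5,fy=4.5,interpolation=2)
cv2.imwrite('pics/t29.png',np.hstack([a,np.vstack([b,c])]))
E
```

```text
(no output)
```

View pics/t29.png

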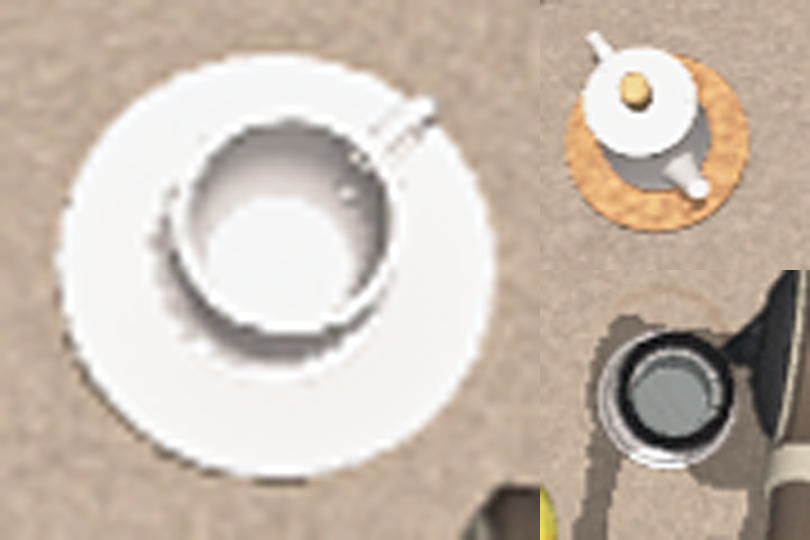

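```bash
python3 - <<'E'
from circ import *
A=lambda u,v:(285+u/9-.05,142+v/9-.05)
B=lambda u,v:(210+(u-540)/4.5,142+v/4.5)
C=lambda u,v:(280+(u-540)/4.5,205+(v-270)/4.5)
print('saucer',fitc('top',[A(*p) for p in((58,265),(495,265),(277,52),(277,478),(120,115),(430,420))],.014,.066))
print('cup rim',fitc('top',[A(*p) for p in((172,225),(394,225),(285,113),(285,335),(205,145),(365,310))],.060,.034))
print('mat',fitc('top',[B(*p) for p in((566,140),(750,140),(660,233),(590,205),(730,200))],.008,.056))
print('lid',fitc('top',[B(*p) for p in((583,100),(699,100),(641,46),(641,158))],.100,.032),'knob',onz('top',B(635,90),.126)[:2])
print('bowl',fitc('top',[C(*p) for p in((597,395),(665,468),(612,440),(720,443))],.024,.041))
print('collar',fitc('top',[C(*p) for p in((616,390),(735,390),(675,332),(675,453))],.070,.034))
for n,p,z in(('salt',(171.8,203.1),.09),('lemon',(272.2,261),.028)): pass
im=eyes.read_camera('top')[...,::-1]; o=cv2.imread('pics/top0.png')
hs=[cv2.inRange(cv2.cvtColor(i,cv2.COLOR_BGR2HSV),(22,150,100),(35,255,255)) for i in(o,im)]
for m in hs:
    c=max(cv2.findContours(m,0,2)[0],key=cv2.contourArea);print('lemon',cv2.minEnclosingCircle(c))
print('salt region diff',cv2.absdiff(o[190:225,160:190],im[190:225,160:190]).mean(),'jar',cv2.absdiff(o[165:205,375:410],im[165:205,375:410]).mean())
E
```

```text
saucer (array([0.6104, 0.0334]), array([ 0.1, -0.1,  0.4,  0.2,  0.1,  0.4]))
cup rim (array([0.6097, 0.0341]), array([-1.3, -2.1, -0.2, -1.1, -0.8,  0.3]))
mat (array([0.6049, 0.2497]), array([ 0.3, -0.3, -0.2, -0.2,  0.6]))
lid (array([0.6052, 0.2492]), array([0.7, 0.7, 0.6, 0.6])) knob [0.60451014 0.24935568]
bowl (array([0.4397, 0.0557]), array([-0.1,  0.3, -0.2, -0.3]))
collar (array([0.4369, 0.0531]), array([-0.6, -0.6,  0.2,  0.1]))
lemon ((273.5, 260.5), 14.23034954071045)
lemon ((273.5, 260.5), 14.23034954071045)
salt region diff 11.454603174603175 jar 11.095714285714285
```

All offsets are under 4 mm: cup to saucer 1 mm, lid to mat 1 mm, basket to bowl 4 mm. The lemon is unchanged, the salt shaker and jar sit at the same pixels, and the arm is clear. Handing in.

```bash
python3 -m pendant '{"offset":[[0,0,0],[0,0,0],[0,0,0]],"rot":[[0,0,0],[0,0,0],[0,0,0]]}'; python3 -c "
from rig import ticket
print(ticket.sign_off())"
```

```text
clock: 45.45
tcp_pos: [0.3835, -0.0121, 0.2275]
orientation: [[-0.683, 0.731, -0.0], [0.731, 0.683, 0.0], [0.0, -0.0, -1.0]]
ft_force: [0.0, 0.5, 0.3]
grip_width: 0.0856
the job is handed in; nothing more can be done
None
```

I laid out the whole set and handed it in at about 45 s of the 136 s allowed; no verdict was reported. The lid went aside onto the worktop first, then the basket into the drip bowl, the teapot onto the cork mat, the lid back on the pot, and the cup onto the saucer.

| Last check | Result |
|---|---|
| Cup to saucer centre | about 1 mm (top camera) |
| Lid to mat centre | about 1 mm (top camera) |
| Pot rim to mat centre | about 1 mm (wrist camera, before the lid went back on) |
| Basket to bowl centre | about 4 mm (top camera) |
| Touch-down heights | all within 1 mm of prediction, lid seat included |
| Lemon | same outline before and after |
| Salt shaker and honey jar | same place by eye |

These checks disagreed or were weak:
- **Teapot on the mat:** one scene view suggested the pot was up to 10 mm off. I put that down to its rounded base edge, because the wrist circle fit showed about 1 mm.
- **Camera frames:** the wrist and top cameras differ by 3–7 mm in absolute position, so I relied on relative offsets.
- **Salt shaker and honey jar:** the before/after image difference there was about 11 grey levels. I had no noise level to compare it with, so it proves nothing either way.

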